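# Clear the workbench: hardware, tools and the offcut

## Robot

A 7-joint arm with a two-finger parallel gripper is mounted at the origin on the work surface. World frame = base frame: x ahead of the robot, y to its left, z up, the work surface at z = 0. Lengths are in m, angles in rad, forces in N, time in s.
With the tool pointing down it reaches from about 0.425 to 0.925 m from the base axis. Payload 6.8 kg.
Tool frame: the origin (TCP) lies midway between the tips of the shut fingers; the grasp point (between the pads) lies 19 mm behind it; z points along the fingers, y is the direction in which the jaws open and shut (so a half turn about z gives the same grasp; the last joint's range is limited). The gripper opens to 85 mm and grips with 20 to 120 N. Pads are 22 mm wide; open, the fingers measure 114 mm over their backs; the gripper's body (76 mm by 85 mm) begins 54 mm behind the grasp point. The pads swing forward as they close: fully open they stand 13 mm farther back than shut.
Start: joints at [-1.288, 0.477, 0.022, 1.555, -0.011, 1.109, -0.083], TCP at [0.257, 0.624, 0.231] pointing down, gripper open.
Joint ranges: [-2.96, 2.96], [-0.34, 2.1], [-1.41, 1.46], [0.24, 2.44], [-1.37, 4.51], [0.17, 1.92], [-2.96, 2.96]. Speed limits (rad/s): [2.39, 2.39, 3.14, 3.14, 3.14, 3.14, 3.14].

## Interface

Orientations are given as a rotation vector (axis times angle).
In Python, from bench import r, imaging gives the robot as it stands.
- The arm moves only by the tool jog_arm, never from a script. Its argument "rows" is a list of rows, each an object with "delta_rot": the turn, a rotation vector about the tool's x, y, z in degrees, a list of three; "xyz": the shift along the tool's x, y, z in cm, a list of three; "fingers": the closure, from 0 (fully open) to 1 (shut). A call has exactly 5 rows; each row is the pose to reach, as a shift and turn from the pose measured when the call began, along the tool's axes at that moment; what a row does not reach only later rows make up. A row lasts 1/12 s, in which the tool goes at most 41.7 mm and 7.16 degrees, less where a joint would pass 70% of its speed; a pose out of reach is approached as far as the arm can. A call with a gripper value outside its range is refused whole. The fingers move at their own pace and stop on an object; "grip_force" is the grip in N (left out, the last holds). Time passes only in rows, so rows that repeat a pose let the fingers close, or fill a call up. It gives the time, the measured TCP pose, the force and the opening at its end, in the units of the state.
- r.get_obs(): the state, without advancing time (a new reading comes with each control period).
- imaging.grab_frame(name): name is "side" or "top" or "wrist"; returns the picture (400x640x3 uint8, blue, green, red); there is no depth.
- imaging.camera_info(name): a dict with "camera_matrix" (3x3 intrinsics, pixels), "k1" (the pictures are not rectified: a ray, as slopes to the right and down, at radius r is drawn at 1 + k1 r^2 times it, then the intrinsics apply), "xyz" and "attitude" of the camera in the world. Camera axes: x right, y down, z forward; pixel columns grow to the right and rows downward; lengths in m; the calibration is good to about 2 mm. A picture is of the moment at which its call begins: read the wrist's pose just before it. camera_info takes no time and is no camera call; for the wrist camera it gives the pose at the moment of the call.
- r.hand_in(): hands the job in, once; it reports no verdict.
Trained networks look in the newest picture that a camera, given by its name, has taken for a name from the list of things; names that differ only in an ending like _2 or _b are one class to them, and where a whole thing is asked for, a point or a joint stands for the part that bears it (a point fixed in the world has none). Each returns a list of dicts, best first, with "conf" (0 to 1); they miss things now and then, are a little off and sometimes report something else, mostly with a low value. They report only what shows in the picture. A call takes as long as a camera call.
- imaging.find_in(camera, query): "position" ([column, row] in pixels, amid what is visible of it).
- imaging.cut_out(camera, query): "region" (400x640 bool, what is visible of it) and "position" ([column, row] in pixels, amid what is visible of it).
- imaging.tip_of(camera, query): "position" ([column, row] in pixels: a listed point, or the origin of a listed thing).
The state is a dict: "clock": time; "joints": joint angles; "qvel": joint speeds; "tau": joint torques, N m; "tcp_pos": TCP position; "orientation": TCP orientation; "contact_force": force on the tool from outside, world axes, zero at the start; "moment": the same for the moment, N m; "grip_width": finger opening in m.
Only numpy, scipy, OpenCV 4.12 (cv2) and the standard library are available. Lean on these libraries where they do the work, as an engineer would, in place of code of your own. Each camera call takes 0.05 s, during which the arm holds its last target.

## Task

Tidy the bench after the job: put the big bolt and the nut in the red hardware bin, the tape measure and the blue sanding block in the black tool tray, and stand the pale plywood offcut on edge in the empty slot of the wooden rack, pushed down to its floor and centred along the slot. Set every piece down the way up it stands now, flat on the floor of its container and not on another piece. Leave the two spray cans where they stand.

Things in the scene. Friction and masses are not known exactly. Their poses are not given: they have to be found in the camera images.
- bolt: Loose. Large zinc-grey hex bolt standing on its head, shank up. Head 36 mm across flats, 15 mm high, at the bottom; round shank 24 mm diameter from 15 to 80 mm height. Origin: centre of its underside (head); z along the shank, up. About 0.35 kg. Belongs in the red bin.
- nut: Loose. Large grey hex nut lying flat, 36 mm across flats (two of the flats face its own +y and -y), 41 mm over corners, 20 mm high, hole 22 mm. Origin: centre of its underside, z up. About 0.11 kg. Belongs in the red bin.
- panel: Loose. Pale plywood offcut standing on its long edge: 80 mm long along its x, 18 mm thick along its y, 75 mm high. Origin: centre of its underside, z up. About 0.08 kg. Belongs in the empty slot of the rack.
- tape_measure: Loose. Yellow tape measure with black discs on its sides, standing: 68 mm long along its x, 32 mm thick along its y, 60 mm high. Origin: centre of its underside, z up. About 0.25 kg. Belongs in the tool tray.
- sanding_block: Loose. Blue hand sanding block with a dark grit foot: 80 mm long along its x, 50 mm wide along its y, 30 mm high. Origin: centre of its underside, z up. About 0.1 kg. Belongs in the tool tray.
- red_bin: Fixed. Red open-topped bin, 120 mm along its x, 180 mm along its y, 45 mm high, walls and floor 5 mm thick (inside 110 x 170 mm, inner floor 5 mm above the bench). Origin: centre of its underside, on the bench.
- tool_tray: Fixed. Black open-topped tray, 120 mm along its x, 200 mm along its y, 35 mm high, walls and floor 5 mm thick (inside 110 x 190 mm, inner floor 5 mm above the bench). Origin: centre of its underside, on the bench.
- rack: Fixed wooden rack, base 100 mm along x, y -45 to +115. Two slots along its x. Origin: on the bench under the centre of the EMPTY slot: 24 mm wide (y), floor 8 mm above bench, open ends, jaws 90 mm long (x), tops 38 mm above bench; from 28 mm up a chamfer widens the mouth to 40 mm. The other slot, at y = +75, holds a fixed dark wood panel 80 x 18 mm, top 83 mm above bench.
- can_green: Loose bystander: spray can with green band and cap, 61 mm diameter, 185 mm high, standing. Origin: centre of its underside. Must not be disturbed.
- can_orange: Loose bystander: white spray can with orange band and cap, 61 mm diameter, 185 mm high, standing. Origin: centre of its underside. Must not be disturbed.

How it is judged:
By the outcome, as a careful person would: the job done as asked, in the order asked, and still so for the second after the job is handed in, with the robot touching nothing.
It also fails if it takes over 125 s, if anything falls off the work surface, if the arm or the gripper's body presses on something with over 40 N, if the wrist force passes 120 N, or if a joint passes its speed limit or range.

## Working session

There is one attempt and no reset: what is moved stays moved. The work goes in short steps, Python scripts to look and compute and a tool call to move; the robot and the scene stay as the last step left them, time stands still between calls to the robot, and variables do not carry over. Pictures are saved under pics/ and viewed, and the job is handed in when it is done.

Besides the shell and the picture viewer there is one more tool, called after ">>>" as name(argument=value, ...), one argument or row to a line, values as JSON. jog_arm: Moves the arm, as the interface text tells. Its arguments: {"type":"object","properties":{"rows":{"type":"array","items":{"type":"object","properties":{"delta_rot":{"type":"array","items":{"type":"number"}},"xyz":{"type":"array","items":{"type":"number"}},"fingers":{"type":"number"}}}},"grip_force":{"type":"number"}},"required":["rows"]}

```bash
ls; mkdir -p pics
python3 - <<'E'
from bench import r, imaging
import cv2
print(r.get_obs())
for n in ("side","top","wrist"):
    im=imaging.grab_frame(n); cv2.imwrite(f"pics/{n}0.png",im); print(n,imaging.camera_info(n))
E
```

```text
pics
{'clock': 0.0, 'joints': array([-1.2881085 ,  0.4777817 ,  0.02237425,  1.55648518, -0.01152114,
        1.10927505, -0.08311446]), 'qvel': array([ 0.00168874, -0.00029066,  0.00047309,  0.00063389,  0.00032701,
        0.00095113,  0.00089024]), 'tau': array([ 1.63345217e-04, -5.96460021e+01,  1.60761852e+00, -2.81209660e+01,
        1.23438437e-02,  9.16521123e-03, -8.98071420e-06]), 'tcp_pos': array([0.25691881, 0.62354333, 0.23032447]), 'orientation': array([-6.09957310e-01, -3.08158194e+00,  2.83826942e-03]), 'contact_force': array([-0.44126186,  0.79646758, -1.84724195]), 'moment': array([ 0.00075784,  0.01082389, -0.00514878]), 'grip_width': 0.0855336105881666}
side {'camera_matrix': array([[445.453027  ,   0.        , 322.69276794],
       [  0.        , 445.453027  , 204.29433114],
       [  0.        ,   0.        ,   1.        ]]), 'k1': -0.007123116301422334, 'xyz': array([ 0.10904726, -0.64426405,  0.63478147]), 'attitude': array([-2.13640569,  0.66569629, -0.31936859])}
top {'camera_matrix': array([[360.8389485 ,   0.        , 323.10019359],
       [  0.        , 360.8389485 , 199.86082455],
       [  0.        ,   0.        ,   1.        ]]), 'k1': 0.02116654220413634, 'xyz': array([ 0.40209457, -0.00188738,  0.90928077]), 'attitude': array([-2.14910393,  2.11434883, -0.20811496])}
wrist {'camera_matrix': array([[299.68492389,   0.        , 323.81781393],
       [  0.        , 299.68492389, 199.02911768],
       [  0.        ,   0.        ,   1.        ]]), 'k1': -0.02163579316998759, 'xyz': array([0.18114642, 0.65543643, 0.37283206]), 'attitude': array([2.37563379, 1.59079619, 0.25910148])}
```

View pics/top0.png

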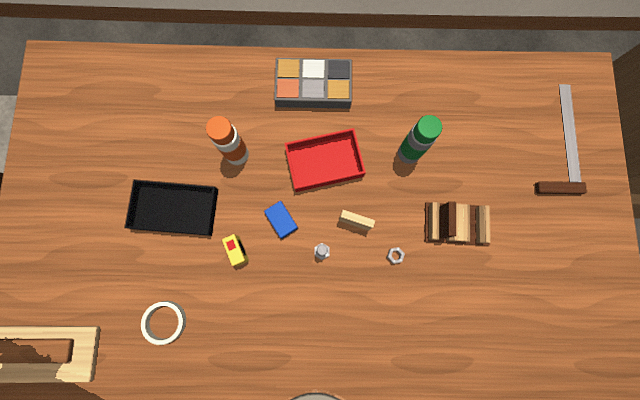

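View pics/side0.png

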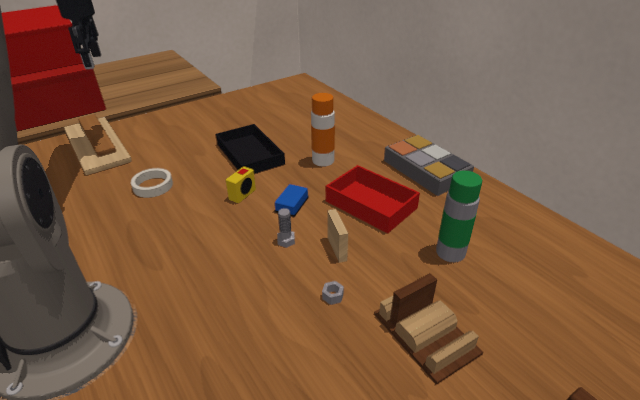

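View pics/wrist0.png

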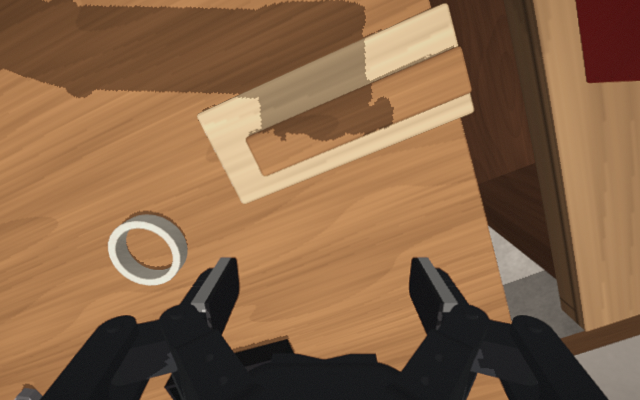

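```bash
cat > h.py <<'E'
import numpy as np, cv2
from scipy.spatial.transform import Rotation as R
from scipy.optimize import minimize
from bench import r, imaging
def proj(P,ci):
    P=np.asarray(P,float); Rw=R.from_rotvec(ci['attitude']).as_matrix()
    c=(P-ci['xyz'])@Rw; s=c[:,:2]/c[:,2:]; rr=(s**2).sum(1,keepdims=True)
    s=s*(1+ci['k1']*rr); K=ci['camera_matrix']
    return np.c_[s[:,0]*K[0,0]+K[0,2], s[:,1]*K[1,1]+K[1,2]]
def ray(px,ci,z):
    K=ci['camera_matrix']; d=np.array([(px[0]-K[0,2])/K[0,0],(px[1]-K[1,2])/K[1,1]]); s=d.copy()
    for _ in range(10): s=d/(1+ci['k1']*(s@s))
    v=R.from_rotvec(ci['attitude']).as_matrix()@np.array([s[0],s[1],1]); o=ci['xyz']
    return o+v*(z-o[2])/v[2]
def box(x0,x1,y0,y1,z0,z1): return np.array([[x,y,z] for x in(x0,x1) for y in(y0,y1) for z in(z0,z1)])
def cyl(rad,z0,z1,n=24,ph=0):
    a=np.arange(n)*2*np.pi/n+ph; return np.array([[rad*np.cos(t),rad*np.sin(t),z] for t in a for z in(z0,z1)])
M={'bolt':[cyl(.0208,0,.015,6),cyl(.012,.015,.08)],
'nut':[cyl(.0208,0,.02,6)],
'panel':[box(-.04,.04,-.009,.009,0,.075)],
'tape_measure':[box(-.034,.034,-.016,.016,0,.06)],
'sanding_block':[box(-.04,.04,-.025,.025,0,.03)],
'red_bin':[box(-.06,.06,-.09,.09,0,.045)],
'tool_tray':[box(-.06,.06,-.1,.1,0,.035)],
'rack':[box(-.05,.05,-.045,.115,0,.008),box(-.045,.045,-.0401,-.020,.008,.038),box(-.045,.045,.02,.055,.008,.038),box(-.04,.04,.066,.084,.008,.083),box(-.045,.045,.095,.115,.008,.038)],
'can_green':[cyl(.0305,0,.185)],'can_orange':[cyl(.0305,0,.185)]}
S=8
def render(parts,p,ci,z0=0):
    m=np.zeros((400,640),np.uint8); c,s=np.cos(p[2]),np.sin(p[2])
    for q in parts:
        w=np.c_[c*q[:,0]-s*q[:,1]+p[0], s*q[:,0]+c*q[:,1]+p[1], q[:,2]+z0]
        u=proj(w,ci); h=cv2.convexHull(np.round(u*16).astype(np.int32))
        cv2.fillConvexPoly(m,h,255,cv2.LINE_AA,4)
    return m.astype(np.float32)/255
def fit(name,masks,p0,z0=0,yaws=None,w=None):
    """masks: list of (mask,ci)"""
    def cost(p):
        t=0
        for m,ci in masks:
            a=render(M[name],p,ci,z0); t+=1-np.minimum(a,m).sum()/max(np.maximum(a,m).sum(),1)
        return t/len(masks)
    best=None
    for y in (yaws if yaws is not None else [p0[2]]):
        q=[p0[0],p0[1],y]
        sx=np.array([q,[q[0]+.01,q[1],y],[q[0],q[1]+.01,y],[q[0],q[1],y+.15]])
        o=minimize(cost,q,method='Nelder-Mead',options=dict(initial_simplex=sx,xatol=1e-4,fatol=1e-5,maxiter=150))
        if best is None or o.fun<best.fun: best=o
    return best.x,best.fun
def cut(cam,name):
    L=imaging.cut_out(cam,name); return L[0] if L else None
E
cat > m1.py <<'E'
from h import *
import pickle
ci={n:imaging.camera_info(n) for n in('top','side')}
ims={n:imaging.grab_frame(n) for n in ci}
out={}
for name in M:
    ms={}
    for n in ci:
        d=cut(n,name)
        if d is None: print(name,n,'none'); continue
        ms[n]=(d['region'].astype(np.float32),ci[n],d['conf'],d['position'])
    out[name]=ms
pickle.dump((out,ims),open('m1.pkl','wb'))
print(r.get_obs()['clock'])
for name,ms in out.items():
    res=[]
    k='top' if 'top' in ms else 'side'
    h=max(q[:,2].max() for q in M[name])/2
    p0=ray(ms[k][3],ci[k],h)
    ya=np.arange(0,np.pi,np.pi/6) if name not in('rack',) else [-.2,.2,-1.5,1.5,3]
    if name in('bolt','nut'): ya=[0,.5]
    if 'can' in name: ya=[0]
    full=[(m[0],m[1]) for m in ms.values()]
    x,f=fit(name,full,[p0[0],p0[1],0],yaws=ya)
    print(name,[round(m[2],2) for m in ms.values()],'both',x.round(4),np.degrees(x[2]).round(1),round(f,3),
      *[(n,fit(name,[(ms[n][0],ms[n][1])],x)[0].round(4)) for n in ms])
E
python3 m1.py
```

```text
1.25
bolt [0.66, 0.64] both [ 0.4409 -0.0111  0.1344] 7.7 0.105 ('top', array([ 0.4412, -0.0111,  0.1422])) ('side', array([ 0.4411, -0.0099,  0.0155]))
nut [0.5, 0.67] both [ 0.4334 -0.1926  0.7762] 44.5 0.293 ('top', array([ 0.4333, -0.1927,  0.746 ])) ('side', array([ 0.4334, -0.1921,  0.8428]))
panel [0.78, 0.82] both [ 0.5154 -0.092   1.2219] 70.0 0.173 ('top', array([ 0.5152, -0.094 ,  1.2883])) ('side', array([ 0.5161, -0.0904,  1.2139]))
tape_measure [0.63, 0.87] both [0.4388 0.1962 0.5747] 32.9 0.149 ('top', array([0.4393, 0.1971, 0.6032])) ('side', array([0.4387, 0.196 , 0.5735]))
sanding_block [0.97, 0.89] both [0.5157 0.0915 0.6063] 34.7 0.145 ('top', array([0.5157, 0.0913, 0.5906])) ('side', array([0.5166, 0.0925, 0.6324]))
red_bin [0.74, 0.77] both [ 0.6707 -0.0136  0.2428] 13.9 0.039 ('top', array([ 0.6702, -0.0139,  0.2455])) ('side', array([ 0.6705, -0.0134,  0.2437]))
tool_tray [0.94, 0.74] both [ 0.5409  0.3611 -0.0849] -4.9 0.069 ('top', array([ 0.5407,  0.3614, -0.0742])) ('side', array([ 0.5415,  0.3623, -0.0957]))
rack [0.69, 0.91] both [ 0.5134 -0.3858 -0.0517] -3.0 0.077 ('top', array([ 0.5129, -0.3828, -0.0599])) ('side', array([ 0.5138, -0.3859, -0.0485]))
can_green [0.63, 0.72] both [ 0.7006 -0.2351  0.1516] 8.7 0.128 ('top', array([ 0.696, -0.231,  0.145])) ('side', array([ 0.703 , -0.2331,  0.1755]))
can_orange [0.75, 0.81] both [ 0.6546 -0.0479 -0.0175] -1.0 0.825 ('top', array([ 0.6546, -0.0478, -0.0179])) ('side', array([ 0.6546, -0.0479, -0.0175]))
```

```bash
cat > ov.py <<'E'
from h import *
def overlay(im,ci,poses,z=None):
    im=im.copy()
    for n,p in poses.items():
        m=(render(M[n],p,ci,(z or {}).get(n,0))>.5).astype(np.uint8)
        c,_=cv2.findContours(m,cv2.RETR_LIST,cv2.CHAIN_APPROX_NONE); cv2.drawContours(im,c,-1,(255,0,255),1)
    return im
E
python3 - <<'E'
from ov import *; import pickle
out,ims=pickle.load(open('m1.pkl','rb'))
P={'bolt':(.441,-.011,.134),'nut':(.4334,-.1926,.776),'panel':(.5154,-.092,1.22),'tape_measure':(.4388,.1962,.575),'sanding_block':(.5157,.0915,.606),'red_bin':(.6707,-.0136,.243),'tool_tray':(.5409,.3611,-.085),'rack':(.5134,-.3858,-.052),'can_green':(.70,-.235,0)}
for n in ims:
    ci=imaging.camera_info(n)
    if 1:
      o=out['can_orange'][n]; print(o[2],o[3],o[0].sum())
    big=cv2.resize(ims[n],None,fx=3,fy=3,interpolation=cv2.INTER_CUBIC)
    ci2=dict(ci); K=ci['camera_matrix'].copy()
    im=overlay(ims[n],ci,P)
    c=im[100:280,120:500] if n=='top' else im[90:390,200:500]
    cv2.imwrite(f'pics/ov_{n}.png',cv2.resize(c,None,fx=2,fy=2,interpolation=cv2.INTER_NEAREST))
print(r.get_obs()['clock'])
E
```

```text
0.75 [321.9, 159.4] 3534.0
0.81 [320.5, 127.9] 1614.0
1.25
```

View pics/ov_top.png

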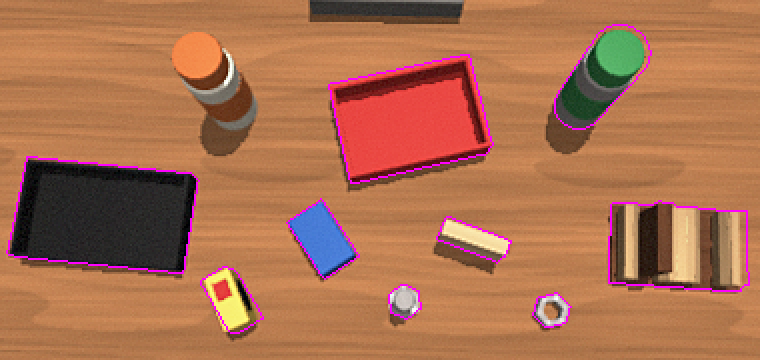

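View pics/ov_side.png

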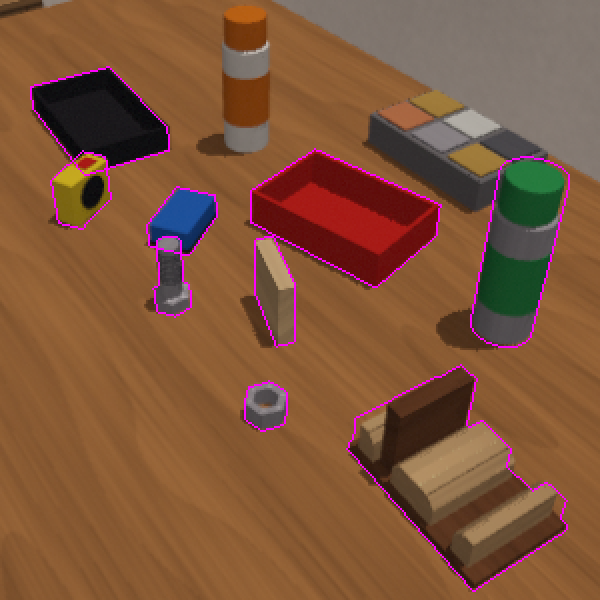

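```bash
cat > go.py <<'E'
import sys
from h import *
def go(x,y,z,psi):
    o=r.get_obs(); Rt=R.from_rotvec(o['orientation']); 
    p=np.radians(psi); Y=np.array([np.cos(p),np.sin(p),0]); Z=np.array([0,0,-1.]); X=np.cross(Y,Z)
    G=R.from_matrix(np.c_[X,Y,Z]); d=Rt.inv().apply(np.array([x,y,z])-o['tcp_pos'])*100
    rv=np.degrees((Rt.inv()*G).as_rotvec()); ya=Rt.as_matrix()[:,1]
    print('t',round(o['clock'],2),'tcp',o['tcp_pos'].round(4),'psi',np.degrees(np.arctan2(ya[1],ya[0])).round(1),'F',o['contact_force'].round(1),'w',round(o['grip_width'],4),'j',o['joints'].round(2))
    print('  -> xyz cm',d.round(2),'rot deg',rv.round(1))
if __name__=='__main__':
    a=[float(v) for v in sys.argv[1:]]
    for i in range(0,len(a),4): go(*a[i:i+4])
E
python3 go.py .5 .15 .2 14 .441 -.011 .15 14
```

```text
t 1.25 tcp [0.2571 0.6241 0.2313] psi 67.6 F [-0.7  1.  -0.2] w 0.0853 j [-1.29  0.48  0.02  1.56 -0.01  1.11 -0.08]
  -> xyz cm [-40.52 -34.58   3.13] rot deg [-0.  -0.  53.6]
t 1.25 tcp [0.2571 0.6241 0.2313] psi 67.6 F [-0.7  1.  -0.2] w 0.0853 j [-1.29  0.48  0.02  1.56 -0.01  1.11 -0.08]
  -> xyz cm [-41.2  -51.72   8.13] rot deg [-0.  -0.  53.6]
```

>>> jog_arm(
  rows=[
    {"xyz":[-40.5,-34.6,1],"delta_rot":[0,0,53.6],"fingers":0.3},
    {"xyz":[-40.5,-34.6,1],"delta_rot":[0,0,53.6],"fingers":0.3},
    {"xyz":[-40.5,-34.6,1],"delta_rot":[0,0,53.6],"fingers":0.3},
    {"xyz":[-40.5,-34.6,1],"delta_rot":[0,0,53.6],"fingers":0.3},
    {"xyz":[-40.5,-34.6,1],"delta_rot":[0,0,53.6],"fingers":0.3},
  ],
)

```text
clock: 1.67
tcp_pos: [0.3526, 0.4369, 0.2275]
orientation: [-1.536, -2.74, -0.001]
contact_force: [0.9, -0.0, 0.5]
grip_width: 0.0594
```

```bash
python3 go.py .5 .15 .2 14 .441 -.011 .15 14
```

```text
t 1.67 tcp [0.3526 0.4369 0.2275] psi 31.5 F [ 0.9 -0.   0.5] w 0.0594 j [-1.16  0.29  0.19  1.85 -0.07  1.01 -0.39]
  -> xyz cm [-32.16  -2.4    2.74] rot deg [ 0.  -0.  17.5]
t 1.67 tcp [0.3526 0.4369 0.2275] psi 31.5 F [ 0.9 -0.   0.5] w 0.0594 j [-1.16  0.29  0.19  1.85 -0.07  1.01 -0.39]
  -> xyz cm [-42.82 -15.83   7.73] rot deg [ 0.  -0.  17.5]
```

Works as expected.

>>> jog_arm(
  rows=[
    {"xyz":[-32.2,-2.4,2.7],"delta_rot":[0,0,17.5],"fingers":0.3},
    {"xyz":[-32.2,-2.4,2.7],"delta_rot":[0,0,17.5],"fingers":0.3},
    {"xyz":[-32.2,-2.4,2.7],"delta_rot":[0,0,17.5],"fingers":0.3},
    {"xyz":[-32.2,-2.4,2.7],"delta_rot":[0,0,17.5],"fingers":0.3},
    {"xyz":[-32.2,-2.4,2.7],"delta_rot":[0,0,17.5],"fingers":0.3},
  ],
)

```text
clock: 2.08
tcp_pos: [0.4473, 0.2523, 0.2104]
orientation: [-1.935, -2.475, -0.002]
contact_force: [1.1, 1.1, 0.3]
grip_width: 0.0599
```

```bash
python3 go.py .441 -.011 .15 14
```

```text
t 2.08 tcp [0.4473 0.2523 0.2104] psi 14.0 F [1.1 1.1 0.3] w 0.0599 j [-0.93  0.24  0.34  1.98 -0.1   0.94 -0.29]
  -> xyz cm [-25.4   -6.97   6.  ] rot deg [ 0.1 -0.1 -0. ]
```

>>> jog_arm(
  rows=[
    {"xyz":[-25.4,-7.0,4.0],"delta_rot":[0,0,0],"fingers":0.3},
    {"xyz":[-25.4,-7.0,4.0],"delta_rot":[0,0,0],"fingers":0.3},
    {"xyz":[-25.4,-7.0,4.0],"delta_rot":[0,0,0],"fingers":0.3},
    {"xyz":[-25.4,-7.0,4.0],"delta_rot":[0,0,0],"fingers":0.3},
    {"xyz":[-25.4,-7.0,4.0],"delta_rot":[0,0,0],"fingers":0.3},
  ],
)

```text
clock: 2.5
tcp_pos: [0.4417, 0.0462, 0.1791]
orientation: [1.935, 2.475, 0.004]
contact_force: [0.6, -0.6, -0.2]
grip_width: 0.0597
```

>>> jog_arm(
  rows=[
    {"xyz":[-5,-1.4,2.0],"delta_rot":[0,0,0],"fingers":0.3},
    {"xyz":[-5,-1.4,2.0],"delta_rot":[0,0,0],"fingers":0.3},
    {"xyz":[-5,-1.4,2.0],"delta_rot":[0,0,0],"fingers":0.3},
    {"xyz":[-5,-1.4,2.0],"delta_rot":[0,0,0],"fingers":0.3},
    {"xyz":[-5,-1.4,2.0],"delta_rot":[0,0,0],"fingers":0.3},
  ],
)

```text
clock: 2.92
tcp_pos: [0.4408, -0.0045, 0.1594]
orientation: [1.933, 2.476, 0.005]
contact_force: [0.2, -0.2, 0.4]
grip_width: 0.0599
```

```bash
cat > wr.py <<'E'
import sys
from ov import *
names=sys.argv[2].split(','); P=eval(sys.argv[3]) if len(sys.argv)>3 else {}; zz=eval(sys.argv[4]) if len(sys.argv)>4 else {}
ci=imaging.camera_info('wrist'); im=imaging.grab_frame('wrist'); pose={}
for n in names:
    d=cut('wrist',n)
    if d is None: print(n,'none'); continue
    p0=P.get(n) or list(ray(d['position'],ci,max(q[:,2].max() for q in M[n])/2)[:2])+[0]
    ya=[p0[2]-.3,p0[2],p0[2]+.3]
    x,f=fit(n,[(d['region'].astype(np.float32),ci)],p0,z0=zz.get(n,0),yaws=ya)
    pose[n]=x; print(n,round(d['conf'],2),x.round(4),np.degrees(x[2]).round(1),round(f,3),d['position'])
cv2.imwrite(f'pics/{sys.argv[1]}.png',overlay(im,ci,pose,zz));
E
python3 wr.py w1 bolt,nut "{'bolt':(.441,-.011,.134),'nut':(.4334,-.1926,.776)}"; python3 go.py .441 -.011 .033 14
```

```text
bolt 0.97 [ 0.4397 -0.0075  0.0453] 2.6 0.095 [318.4, 192.7]
nut 0.76 [ 0.4332 -0.1904  0.6668] 38.2 0.092 [280.5, 326.6]
t 3.07 tcp [ 0.4408 -0.0041  0.1593] psi 14.1 F [ 0.1 -0.4  0.1] w 0.0597 j [-0.56  0.19  0.49  2.19 -0.13  0.78  0.26]
  -> xyz cm [-0.69 -0.19 12.63] rot deg [ 0.2 -0.1  0.1]
```

View pics/w1.png

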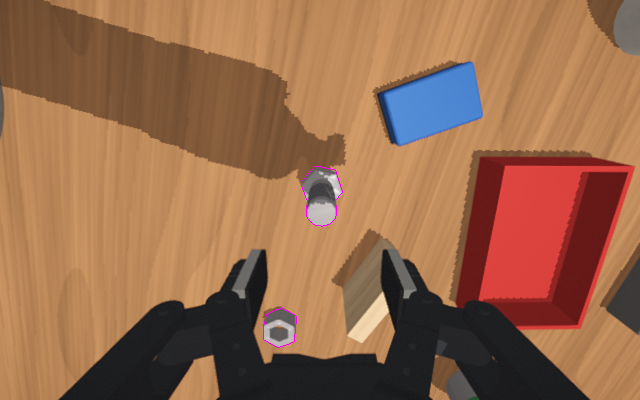

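>>> jog_arm(
  rows=[
    {"xyz":[-0.5,-0.2,4],"delta_rot":[0,0,0],"fingers":0.3},
    {"xyz":[-0.5,-0.2,8],"delta_rot":[0,0,0],"fingers":0.3},
    {"xyz":[-0.5,-0.2,11],"delta_rot":[0,0,0],"fingers":0.3},
    {"xyz":[-0.5,-0.2,12.6],"delta_rot":[0,0,0],"fingers":0.3},
    {"xyz":[-0.5,-0.2,12.6],"delta_rot":[0,0,0],"fingers":0.3},
  ],
)

```text
clock: 3.48
tcp_pos: [0.4384, -0.0083, 0.0307]
orientation: [-1.927, -2.477, 0.001]
contact_force: [-0.5, -0.4, -0.1]
grip_width: 0.0596
```

>>> jog_arm(
  rows=[
    {"xyz":[0,0,0],"delta_rot":[0,0,0],"fingers":0.8},
    {"xyz":[0,0,0],"delta_rot":[0,0,0],"fingers":0.8},
    {"xyz":[0,0,0],"delta_rot":[0,0,0],"fingers":1},
    {"xyz":[0,0,0],"delta_rot":[0,0,0],"fingers":1},
    {"xyz":[0,0,0],"delta_rot":[0,0,0],"fingers":1},
  ],
  grip_force=50,
)

```text
clock: 3.9
tcp_pos: [0.4397, -0.0078, 0.0319]
orientation: [-1.927, -2.479, -0.003]
contact_force: [-1.0, 0.6, 7.5]
grip_width: 0.023
```

```bash
python3 - <<'E'
import numpy as np
from go import go
y=np.radians(13.9);b=np.array([.6707,-.0136]);Rm=np.array([[np.cos(y),-np.sin(y)],[np.sin(y),np.cos(y)]])
for l in ([0,.042],[0,-.042]): print((b+Rm@l).round(4))
t=np.radians(-5);b=np.array([.5409,.3611]);Rm=np.array([[np.cos(t),-np.sin(t)],[np.sin(t),np.cos(t)]])
for l in ([0,.05],[0,-.042]): print((b+Rm@l).round(4))
go(.6606,.0272,.16,14)
E
python3 wr.py w2 bolt
```

```text
[0.6606 0.0272]
[ 0.6808 -0.0544]
[0.5453 0.4109]
[0.5372 0.3193]
t 3.9 tcp [ 0.4397 -0.0078  0.0319] psi 14.3 F [-1.   0.6  7.5] w 0.023 j [-0.42  0.45  0.36  2.27 -0.35  0.47  0.47]
  -> xyz cm [ -2.03  22.28 -12.8 ] rot deg [ 0.  -0.1  0.3]
bolt 0.8 [ 0.4397 -0.0073 -0.0227] -1.3 0.108 [319.6, 280.1]
```

View pics/w2.png

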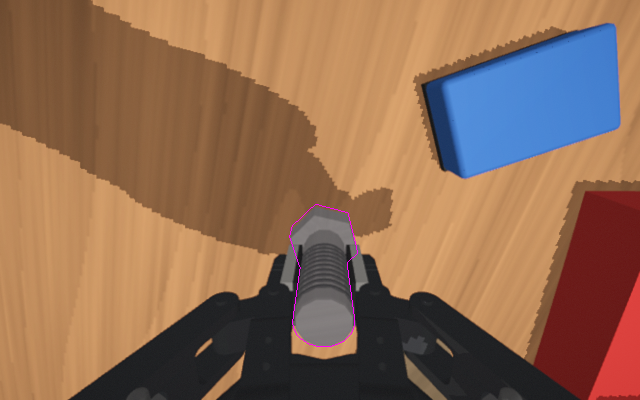

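>>> jog_arm(
  rows=[
    {"xyz":[0,0,-4],"delta_rot":[0,0,0],"fingers":1},
    {"xyz":[0,0,-8],"delta_rot":[0,0,0],"fingers":1},
    {"xyz":[0,0,-10],"delta_rot":[0,0,0],"fingers":1},
    {"xyz":[-0.5,4,-11],"delta_rot":[0,0,0],"fingers":1},
    {"xyz":[-0.8,8,-11],"delta_rot":[0,0,0],"fingers":1},
  ],
)

```text
clock: 4.42
tcp_pos: [0.5197, 0.0038, 0.1452]
orientation: [-1.929, -2.479, -0.01]
contact_force: [2.5, 0.9, -3.0]
grip_width: 0.0227
```

```bash
python3 wr.py w3 red_bin "{'red_bin':(.6707,-.0136,.243)}"; python3 go.py .6606 .0272 .1 14
```

```text
red_bin 0.96 [ 0.6694 -0.0128  0.2468] 14.1 0.109 [478.8, 228.4]
t 4.52 tcp [0.5261 0.0061 0.1439] psi 14.4 F [-0.8  0.4 -2.9] w 0.023 j [-0.52  0.36  0.49  2.03 -0.24  0.8   0.36]
  -> xyz cm [-1.32 13.51  4.51] rot deg [ 0.5 -0.1  0.4]
```

View pics/w3.png

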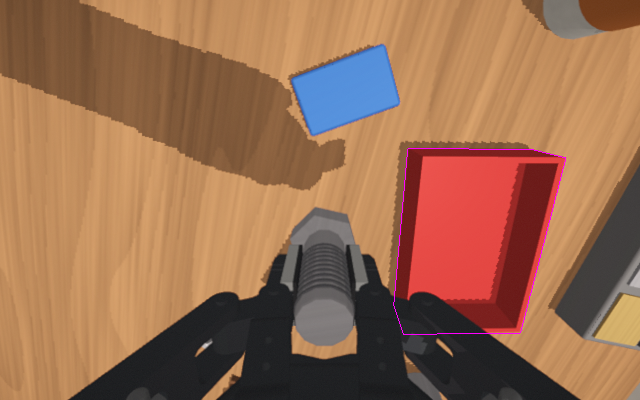

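>>> jog_arm(
  rows=[
    {"xyz":[-0.5,4,0],"delta_rot":[0,0,0],"fingers":1},
    {"xyz":[-1,8,0],"delta_rot":[0,0,0],"fingers":1},
    {"xyz":[-1.3,11.5,0.5],"delta_rot":[0,0,0],"fingers":1},
    {"xyz":[-1.3,13.5,2],"delta_rot":[0,0,0],"fingers":1},
    {"xyz":[-1.3,13.5,3],"delta_rot":[0,0,0],"fingers":1},
  ],
)

```text
clock: 4.93
tcp_pos: [0.6643, 0.0296, 0.1143]
orientation: [1.917, 2.48, 0.016]
contact_force: [0.2, 0.3, -4.2]
grip_width: 0.0227
```

```bash
python3 go.py .6606 .0272 .037 14
```

```text
t 4.93 tcp [0.6643 0.0296 0.1143] psi 14.6 F [ 0.2  0.3 -4.2] w 0.0227 j [-0.45  0.61  0.44  1.71 -0.33  0.88  0.39]
  -> xyz cm [-0.14 -0.52  7.72] rot deg [ 0.7 -0.   0.6]
```

>>> jog_arm(
  rows=[
    {"xyz":[-0.1,-0.4,3],"delta_rot":[0.7,0,0.6],"fingers":1},
    {"xyz":[-0.1,-0.4,5.5],"delta_rot":[0.7,0,0.6],"fingers":1},
    {"xyz":[-0.1,-0.4,6.8],"delta_rot":[0.7,0,0.6],"fingers":1},
    {"xyz":[-0.1,-0.4,7.5],"delta_rot":[0.7,0,0.6],"fingers":1},
    {"xyz":[-0.1,-0.4,7.5],"delta_rot":[0.7,0,0.6],"fingers":1},
  ],
)

```text
clock: 5.35
tcp_pos: [0.6604, 0.0275, 0.0387]
orientation: [-1.933, -2.474, 0.002]
contact_force: [0.5, 0.6, -3.2]
grip_width: 0.0227
```

>>> jog_arm(
  rows=[
    {"xyz":[0,0,0.1],"delta_rot":[0,0,0],"fingers":1},
    {"xyz":[0,0,0.2],"delta_rot":[0,0,0],"fingers":1},
    {"xyz":[0,0,0.2],"delta_rot":[0,0,0],"fingers":1},
    {"xyz":[0,0,0.2],"delta_rot":[0,0,0],"fingers":1},
    {"xyz":[0,0,0.2],"delta_rot":[0,0,0],"fingers":1},
  ],
)

```text
clock: 5.77
tcp_pos: [0.6608, 0.0276, 0.0372]
orientation: [-1.934, -2.474, 0.001]
contact_force: [-0.5, -0.5, -3.3]
grip_width: 0.0229
```

>>> jog_arm(
  rows=[
    {"xyz":[0,0,0.1],"delta_rot":[0,0,0],"fingers":1},
    {"xyz":[0,0,0.15],"delta_rot":[0,0,0],"fingers":1},
    {"xyz":[0,0,0.2],"delta_rot":[0,0,0],"fingers":1},
    {"xyz":[0,0,0.2],"delta_rot":[0,0,0],"fingers":1},
    {"xyz":[0,0,0.2],"delta_rot":[0,0,0],"fingers":1},
  ],
)

```text
clock: 6.18
tcp_pos: [0.6608, 0.0275, 0.037]
orientation: [-1.934, -2.474, -0.0]
contact_force: [-5.5, 0.7, 10.6]
grip_width: 0.0231
```

Contact. Release.

>>> jog_arm(
  rows=[
    {"xyz":[0,0,-0.1],"delta_rot":[0,0,0],"fingers":0.7},
    {"xyz":[0,0,-0.1],"delta_rot":[0,0,0],"fingers":0.5},
    {"xyz":[0,0,-0.1],"delta_rot":[0,0,0],"fingers":0.5},
    {"xyz":[0,0,-1],"delta_rot":[0,0,0],"fingers":0.5},
    {"xyz":[0,0,-4],"delta_rot":[0,0,0],"fingers":0.5},
  ],
)

```text
clock: 6.6
tcp_pos: [0.6577, 0.0277, 0.0736]
orientation: [-1.93, -2.47, 0.008]
contact_force: [-0.6, 0.6, -0.6]
grip_width: 0.043
```

```bash
python3 wr.py w4 bolt "{'bolt':(.6606,.027,0)}" "{'bolt':.005}"; python3 go.py .4335 -.19 .14 10
```

```text
bolt 0.9 [ 0.6609  0.0275 -0.0301] -1.7 0.085 [324.3, 240.7]
t 6.7 tcp [0.664  0.0271 0.0815] psi 13.9 F [0.2 0.5 1.1] w 0.0427 j [-0.43  0.66  0.43  1.72 -0.35  0.83  0.4 ]
  -> xyz cm [-15.51 -27.57  -6.03] rot deg [ 0.4 -0.   3.9]
```

View pics/w4.png

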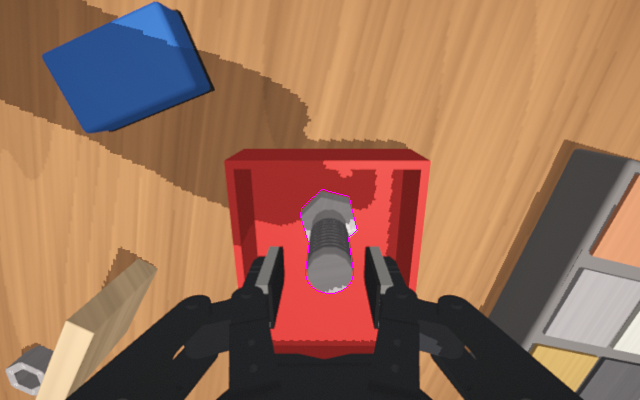

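>>> jog_arm(
  rows=[
    {"xyz":[0,0,-4],"delta_rot":[0,0,3.9],"fingers":0.3},
    {"xyz":[0,0,-7],"delta_rot":[0,0,3.9],"fingers":0.3},
    {"xyz":[-2,-3.5,-8],"delta_rot":[0,0,3.9],"fingers":0.3},
    {"xyz":[-4,-7,-8],"delta_rot":[0,0,3.9],"fingers":0.3},
    {"xyz":[-6,-10.5,-8],"delta_rot":[0,0,3.9],"fingers":0.3},
  ],
)

```text
clock: 7.12
tcp_pos: [0.5761, -0.0573, 0.1622]
orientation: [2.013, 2.404, 0.011]
contact_force: [-0.5, -1.5, 0.0]
grip_width: 0.0598
```

```bash
python3 go.py .4335 -.19 .14 10
```

```text
t 7.12 tcp [ 0.5761 -0.0573  0.1622] psi 10.1 F [-0.5 -1.5  0. ] w 0.0598 j [-0.41  0.43  0.52  1.89 -0.27  0.88  0.42]
  -> xyz cm [-10.56 -16.39   2.07] rot deg [0.5 0.  0.1]
```

>>> jog_arm(
  rows=[
    {"xyz":[-10.6,-16.4,0],"delta_rot":[0,0,0],"fingers":0.3},
    {"xyz":[-10.6,-16.4,0],"delta_rot":[0,0,0],"fingers":0.3},
    {"xyz":[-10.6,-16.4,0],"delta_rot":[0,0,0],"fingers":0.3},
    {"xyz":[-10.6,-16.4,0],"delta_rot":[0,0,0],"fingers":0.3},
    {"xyz":[-10.6,-16.4,2],"delta_rot":[0,0,0],"fingers":0.3},
  ],
)

```text
clock: 7.53
tcp_pos: [0.4326, -0.1937, 0.1433]
orientation: [2.013, 2.397, 0.016]
contact_force: [1.4, 0.2, -0.6]
grip_width: 0.0599
```

```bash
python3 wr.py w5 nut,panel "{'nut':(.4335,-.19,.7),'panel':(.515,-.09,1.22)}" ; python3 go.py .4335 -.19 .003 10
```

```text
nut 0.93 [ 0.4326 -0.1909  0.7246] 41.5 0.281 [325.5, 192.7]
panel 0.97 [ 0.514  -0.0914  1.2471] 71.5 0.046 [453.8, 89.6]
t 7.68 tcp [ 0.431  -0.1918  0.1402] psi 9.8 F [1.1 1.  0.4] w 0.0599 j [-0.2   0.29  0.58  2.15 -0.24  0.75  0.71]
  -> xyz cm [ 0.13  0.18 13.73] rot deg [ 0.4 -0.  -0.2]
```

View pics/w5.png

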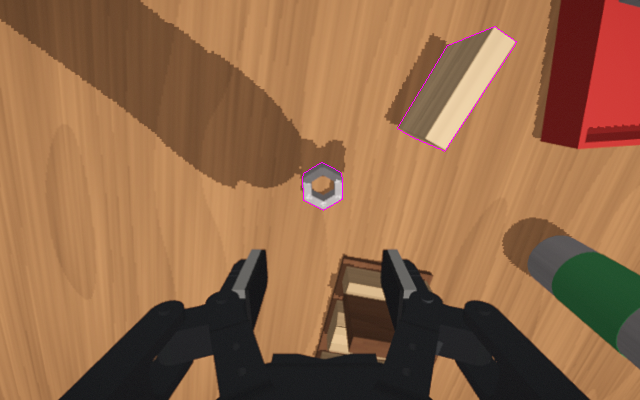

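>>> jog_arm(
  rows=[
    {"xyz":[0.1,0.2,4],"delta_rot":[0.4,0,-1.3],"fingers":0.3},
    {"xyz":[0.1,0.2,8],"delta_rot":[0.4,0,-1.3],"fingers":0.3},
    {"xyz":[0.1,0.2,11.5],"delta_rot":[0.4,0,-1.3],"fingers":0.3},
    {"xyz":[0.1,0.2,13.2],"delta_rot":[0.4,0,-1.3],"fingers":0.3},
    {"xyz":[0.1,0.2,13.6],"delta_rot":[0.4,0,-1.3],"fingers":0.3},
  ],
)

```text
clock: 8.1
tcp_pos: [0.4334, -0.1885, 0.0016]
orientation: [-1.99, -2.425, 0.001]
contact_force: [0.4, -0.4, -0.2]
grip_width: 0.0598
```

>>> jog_arm(
  rows=[
    {"xyz":[0,0,0],"delta_rot":[0,0,0],"fingers":0.6},
    {"xyz":[0,0,0],"delta_rot":[0,0,0],"fingers":0.8},
    {"xyz":[0,0,0],"delta_rot":[0,0,0],"fingers":1},
    {"xyz":[0,0,0],"delta_rot":[0,0,0],"fingers":1},
    {"xyz":[0,0,0],"delta_rot":[0,0,0],"fingers":1},
  ],
)

```text
clock: 8.52
tcp_pos: [0.4344, -0.1886, 0.0026]
orientation: [-1.991, -2.427, -0.001]
contact_force: [-0.5, -0.1, -1.3]
grip_width: 0.0348
```

```bash
python3 wr.py w6 nut "{'nut':(.4335,-.19,.7)}" ; python3 go.py .6808 -.0544 .13 14
```

```text
nut 0.78 [ 0.4348 -0.191   0.7334] 42.0 0.152 [324.9, 278.2]
t 8.62 tcp [ 0.4341 -0.1886  0.0024] psi 11.3 F [-0.4  0.9  6.2] w 0.0348 j [-0.03  0.56  0.38  2.2  -0.47  0.46  0.92]
  -> xyz cm [  8.37  26.8  -12.78] rot deg [-0.1 -0.1 -2.7]
```

View pics/w6.png

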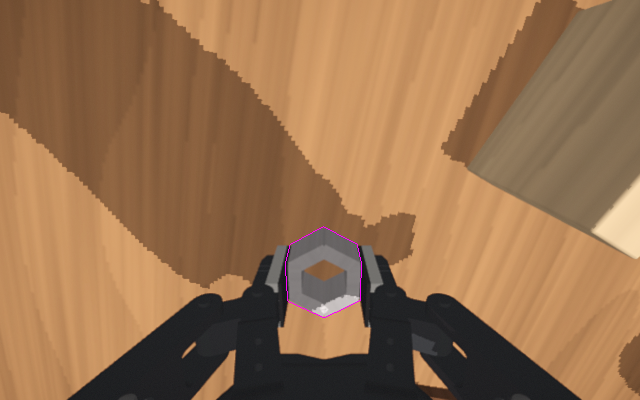

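>>> jog_arm(
  rows=[
    {"xyz":[0,0,-4],"delta_rot":[0,0,-2.7],"fingers":1},
    {"xyz":[0,0,-8],"delta_rot":[0,0,-2.7],"fingers":1},
    {"xyz":[0,0,-11.5],"delta_rot":[0,0,-2.7],"fingers":1},
    {"xyz":[1,3.5,-13],"delta_rot":[0,0,-2.7],"fingers":1},
    {"xyz":[2,7.5,-13],"delta_rot":[0,0,-2.7],"fingers":1},
  ],
)

```text
clock: 9.03
tcp_pos: [0.505, -0.1565, 0.1369]
orientation: [1.94, 2.468, 0.007]
contact_force: [0.5, -0.7, -0.1]
grip_width: 0.0347
```

```bash
python3 go.py .6808 -.0544 .13 14
```

```text
t 9.03 tcp [ 0.505  -0.1565  0.1369] psi 13.7 F [ 0.5 -0.7 -0.1] w 0.0347 j [-0.26  0.39  0.55  2.02 -0.29  0.79  0.7 ]
  -> xyz cm [ 5.77 19.49  0.79] rot deg [ 0.3 -0.1 -0.3]
```

>>> jog_arm(
  rows=[
    {"xyz":[5.8,19.5,0],"delta_rot":[0,0,0],"fingers":1},
    {"xyz":[5.8,19.5,0],"delta_rot":[0,0,0],"fingers":1},
    {"xyz":[5.8,19.5,0],"delta_rot":[0,0,0],"fingers":1},
    {"xyz":[5.8,19.5,0],"delta_rot":[0,0,0],"fingers":1},
    {"xyz":[5.8,19.5,3],"delta_rot":[0,0,0],"fingers":1},
  ],
)

```text
clock: 9.45
tcp_pos: [0.6837, -0.0537, 0.1162]
orientation: [1.933, 2.464, 0.018]
contact_force: [1.4, -0.6, -0.1]
grip_width: 0.0345
```

```bash
python3 go.py .6808 -.0544 .008 14; python3 wr.py w7 red_bin
```

```text
t 9.45 tcp [ 0.6837 -0.0537  0.1162] psi 13.8 F [ 1.4 -0.6 -0.1] w 0.0345 j [-0.34  0.65  0.49  1.66 -0.37  0.91  0.53]
  -> xyz cm [ 1.000e-02 -4.600e-01  1.081e+01] rot deg [ 0.9  0.1 -0.2]
red_bin 0.85 [ 0.6696 -0.0125  0.2457] 14.1 0.132 [316.3, 126.4]
```

View pics/w7.png

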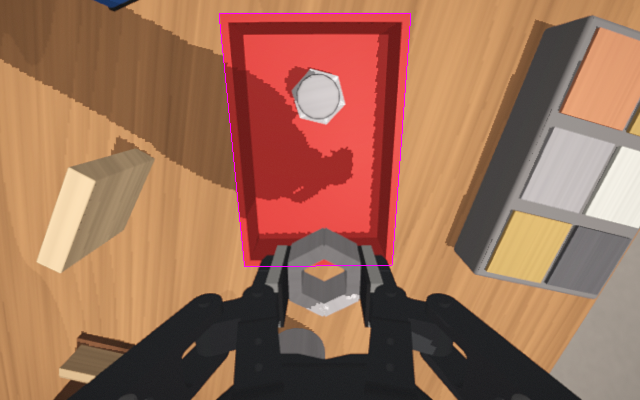

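>>> jog_arm(
  rows=[
    {"xyz":[0,-0.3,3.5],"delta_rot":[0.9,0,0],"fingers":1},
    {"xyz":[0,-0.3,7],"delta_rot":[0.9,0,0],"fingers":1},
    {"xyz":[0,-0.4,9.5],"delta_rot":[0.9,0,0],"fingers":1},
    {"xyz":[0,-0.4,10.4],"delta_rot":[0.9,0,0],"fingers":1},
    {"xyz":[0,-0.4,10.6],"delta_rot":[0.9,0,0],"fingers":1},
  ],
)

```text
clock: 9.97
tcp_pos: [0.674, -0.0493, 0.0047]
orientation: [-1.922, -2.463, 0.013]
contact_force: [-22.9, 5.8, 55.2]
grip_width: 0.0348
```

```bash
python3 go.py .6808 -.0544 .007 14
```

```text
t 9.97 tcp [ 0.674  -0.0493  0.0047] psi 14.1 F [-22.9   5.8  55.2] w 0.0348 j [-0.3   0.79  0.42  1.7  -0.43  0.77  0.58]
  -> xyz cm [-0.66  0.53 -0.25] rot deg [-1.  -0.5  0.1]
```

>>> jog_arm(
  rows=[
    {"xyz":[-0.3,0.4,-0.3],"delta_rot":[-1,-0.5,0],"fingers":1},
    {"xyz":[-0.3,0.4,-0.3],"delta_rot":[-1,-0.5,0],"fingers":1},
    {"xyz":[-0.3,0.4,-0.3],"delta_rot":[-1,-0.5,0],"fingers":1},
    {"xyz":[-0.3,0.4,-0.3],"delta_rot":[-1,-0.5,0],"fingers":1},
    {"xyz":[-0.3,0.4,-0.3],"delta_rot":[-1,-0.5,0],"fingers":1},
  ],
)

```text
clock: 10.38
tcp_pos: [0.6781, -0.0512, 0.007]
orientation: [-1.932, -2.476, 0.001]
contact_force: [0.2, 0.0, -1.3]
grip_width: 0.035
```

```bash
python3 go.py .6808 -.0544 .007 14;python3 wr.py w8 nut "{'nut':(.678,-.055,.75)}" "{'nut':.005}"
```

```text
t 10.38 tcp [ 0.6781 -0.0512  0.007 ] psi 14.1 F [ 0.2  0.  -1.3] w 0.035 j [-0.3   0.78  0.42  1.7  -0.43  0.75  0.58]
  -> xyz cm [-0.38  0.18  0.  ] rot deg [-0.  -0.   0.1]
nut 0.73 [ 0.6789 -0.0547  0.764 ] 43.8 0.122 [323.6, 280.7]
```

View pics/w8.png

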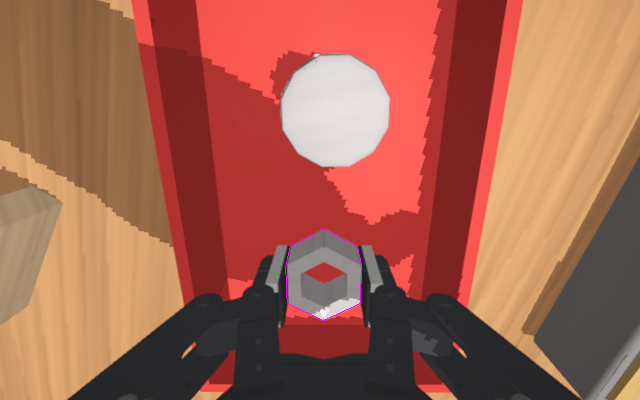

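Fine; settle the last fraction of a millimetre and release.

>>> jog_arm(
  rows=[
    {"xyz":[0,0,0.05],"delta_rot":[0,0,0],"fingers":0.6},
    {"xyz":[0,0,0],"delta_rot":[0,0,0],"fingers":0.4},
    {"xyz":[0,0,0],"delta_rot":[0,0,0],"fingers":0.4},
    {"xyz":[0,0,-2],"delta_rot":[0,0,0],"fingers":0.4},
    {"xyz":[0,0,-6],"delta_rot":[0,0,0],"fingers":0.4},
  ],
)

```text
clock: 10.9
tcp_pos: [0.6746, -0.0505, 0.0628]
orientation: [-1.927, -2.471, 0.01]
contact_force: [1.5, -0.3, -0.3]
grip_width: 0.0512
```

```bash
python3 go.py .44 .197 .16 123;python3 wr.py w9 nut "{'nut':(.678,-.055,.75)}" "{'nut':.005}"
```

```text
t 10.9 tcp [ 0.6746 -0.0505  0.0628] psi 14.1 F [ 1.5 -0.3 -0.3] w 0.0512 j [-0.33  0.71  0.46  1.69 -0.4   0.85  0.55]
  -> xyz cm [ 29.74 -16.81  -9.48] rot deg [  -0.2   -0.6 -108.9]
nut 0.61 [ 0.6784 -0.0536  0.7573] 43.4 0.207 [324.5, 235.8]
```

View pics/w9.png

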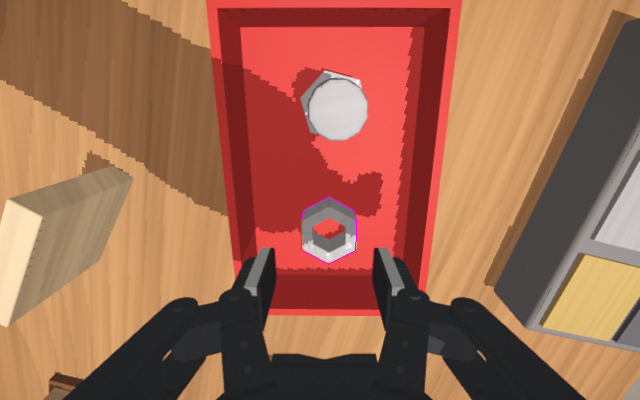

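>>> jog_arm(
  rows=[
    {"xyz":[0,0,-4],"delta_rot":[0,0,-7],"fingers":0.4},
    {"xyz":[0,0,-8],"delta_rot":[0,0,-14],"fingers":0.4},
    {"xyz":[2,-1.2,-10],"delta_rot":[0,0,-21],"fingers":0.3},
    {"xyz":[5.5,-3,-10.5],"delta_rot":[0,0,-28],"fingers":0.3},
    {"xyz":[9,-5,-10.5],"delta_rot":[0,0,-35],"fingers":0.3},
  ],
)

```text
clock: 11.42
tcp_pos: [0.6129, 0.0223, 0.1803]
orientation: [1.089, 2.931, 0.008]
contact_force: [-0.1, 0.9, -0.6]
grip_width: 0.0599
```

```bash
python3 go.py .44 .197 .16 123
```

```text
t 11.42 tcp [0.6129 0.0223 0.1803] psi 49.2 F [-0.1  0.9 -0.6] w 0.0599 j [-0.42  0.44  0.37  1.79 -0.19  0.93  0.89]
  -> xyz cm [24.53  1.92  1.75] rot deg [  0.    1.  -73.8]
```

>>> jog_arm(
  rows=[
    {"xyz":[24.5,1.9,0],"delta_rot":[0,0,-73.8],"fingers":0.3},
    {"xyz":[24.5,1.9,0],"delta_rot":[0,0,-73.8],"fingers":0.3},
    {"xyz":[24.5,1.9,0],"delta_rot":[0,0,-73.8],"fingers":0.3},
    {"xyz":[24.5,1.9,0],"delta_rot":[0,0,-73.8],"fingers":0.3},
    {"xyz":[24.5,1.9,0],"delta_rot":[0,0,-73.8],"fingers":0.3},
  ],
)

```text
clock: 11.83
tcp_pos: [0.4635, 0.1724, 0.1779]
orientation: [0.131, 3.125, -0.001]
contact_force: [1.2, 1.9, 0.2]
grip_width: 0.0598
```

```bash
python3 go.py .44 .197 .16 123
```

```text
t 11.83 tcp [0.4635 0.1724 0.1779] psi 85.2 F [1.2 1.9 0.2] w 0.0598 j [-0.65  0.24  0.19  2.05 -0.05  0.84  1.05]
  -> xyz cm [2.58 2.26 1.75] rot deg [ -0.3   0.7 -37.8]
```

>>> jog_arm(
  rows=[
    {"xyz":[2.6,2.3,1],"delta_rot":[0,0,-37.8],"fingers":0.3},
    {"xyz":[2.6,2.3,1],"delta_rot":[0,0,-37.8],"fingers":0.3},
    {"xyz":[2.6,2.3,1.5],"delta_rot":[0,0,-37.8],"fingers":0.3},
    {"xyz":[2.6,2.3,1.5],"delta_rot":[0,0,-37.8],"fingers":0.3},
    {"xyz":[2.6,2.3,1.5],"delta_rot":[0,0,-37.8],"fingers":0.3},
  ],
)

```text
clock: 12.25
tcp_pos: [0.4396, 0.1976, 0.1625]
orientation: [-0.837, 3.014, -0.007]
contact_force: [-0.6, -0.7, 1.2]
grip_width: 0.0598
```

```bash
python3 wr.py w10 tape_measure,sanding_block "{'tape_measure':(.4388,.197,.575),'sanding_block':(.5157,.0925,.606)}";  python3 go.py .44 .197 .018 123
```

```text
tape_measure 0.64 [0.4401 0.1985 0.4354] 24.9 0.08 [327.3, 190.0]
sanding_block 0.63 [0.5151 0.0945 0.5856] 33.6 0.052 [200.8, 190.1]
t 12.4 tcp [0.44   0.1973 0.1627] psi 120.5 F [ 0.5  0.1 -0. ] w 0.0599 j [-0.61  0.24  0.06  2.09 -0.01  0.8   1.56]
  -> xyz cm [ 0.18  0.08 14.47] rot deg [-0.5  0.7 -2.5]
```

View pics/w10.png

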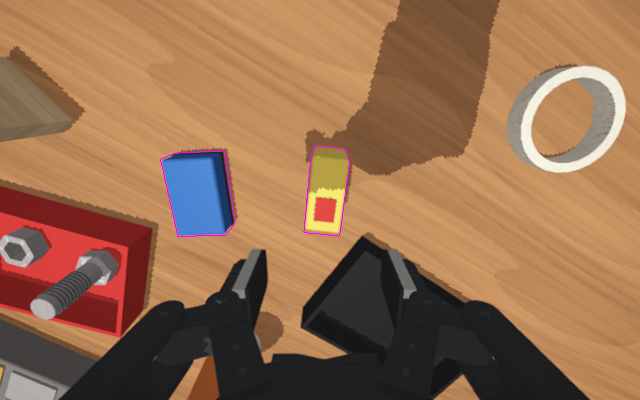

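>>> jog_arm(
  rows=[
    {"xyz":[0,0.1,4],"delta_rot":[0,0.7,5.5],"fingers":0.3},
    {"xyz":[0,0.1,8],"delta_rot":[0,0.7,5.5],"fingers":0.3},
    {"xyz":[0,0.1,12],"delta_rot":[0,0.7,5.5],"fingers":0.3},
    {"xyz":[0,0.1,14],"delta_rot":[0,0.7,5.5],"fingers":0.3},
    {"xyz":[0,0.1,14.2],"delta_rot":[0,0.7,5.5],"fingers":0.3},
  ],
)

```text
clock: 12.82
tcp_pos: [0.4391, 0.1965, 0.0171]
orientation: [0.672, -3.064, 0.015]
contact_force: [-0.2, -0.4, 0.3]
grip_width: 0.06
```

>>> jog_arm(
  rows=[
    {"xyz":[0,0,0],"delta_rot":[0,0,0],"fingers":0.6},
    {"xyz":[0,0,0],"delta_rot":[0,0,0],"fingers":0.8},
    {"xyz":[0,0,0],"delta_rot":[0,0,0],"fingers":1},
    {"xyz":[0,0,0],"delta_rot":[0,0,0],"fingers":1},
    {"xyz":[0,0,0],"delta_rot":[0,0,0],"fingers":1},
  ],
)

```text
clock: 13.23
tcp_pos: [0.4399, 0.1969, 0.0183]
orientation: [0.672, -3.066, 0.014]
contact_force: [0.8, -0.1, 1.2]
grip_width: 0.0317
```

```bash
python3 wr.py w11 tape_measure "{'tape_measure':(.4388,.197,.435)}";  python3 go.py .5453 .4109 .14 85
```

```text
tape_measure 0.81 [0.4412 0.1978 0.4431] 25.4 0.154 [323.6, 276.2]
t 13.33 tcp [0.4399 0.1969 0.0183] psi 114.7 F [-1.1  0.1  8.1] w 0.0316 j [-0.6   0.5   0.06  2.16 -0.04  0.49  1.49]
  -> xyz cm [-18.47  14.93 -12.38] rot deg [-0.5 -0.1 29.7]
```

View pics/w11.png

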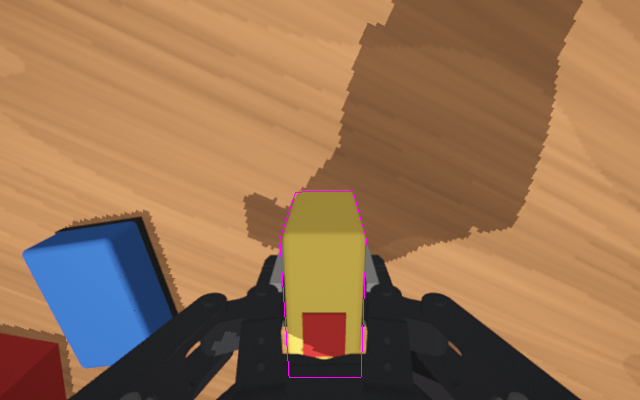

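>>> jog_arm(
  rows=[
    {"xyz":[0,0,-4],"delta_rot":[0,0,0],"fingers":1},
    {"xyz":[0,0,-8],"delta_rot":[0,0,5],"fingers":1},
    {"xyz":[0,0,-11.5],"delta_rot":[0,0,12],"fingers":1},
    {"xyz":[-3,2.4,-12.4],"delta_rot":[0,0,19],"fingers":1},
    {"xyz":[-6,4.8,-12.4],"delta_rot":[0,0,26],"fingers":1},
  ],
)

```text
clock: 13.75
tcp_pos: [0.4766, 0.2667, 0.1461]
orientation: [0.051, 3.136, -0.008]
contact_force: [1.8, 0.4, -2.6]
grip_width: 0.031
```

```bash
python3 wr.py w12 tool_tray "{'tool_tray':(.5409,.362,-.085)}";  python3 go.py .5453 .4109 .12 85
```

```text
tool_tray 0.76 [ 0.5416  0.3625 -0.0673] -3.9 0.281 [452.5, 238.7]
t 13.85 tcp [0.4766 0.274  0.1435] psi 88.8 F [-0.5 -0.2 -1.9] w 0.0316 j [-0.78  0.38  0.17  1.95 -0.08  0.82  0.99]
  -> xyz cm [-6.57 13.84  2.34] rot deg [-0.2  0.3  3.8]
```

View pics/w12.png

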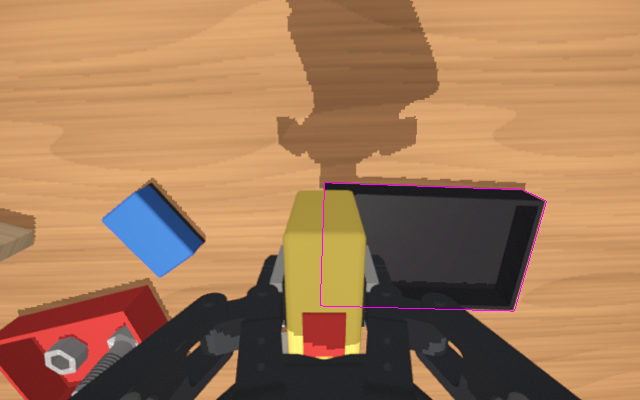

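>>> jog_arm(
  rows=[
    {"xyz":[-6.6,13.8,0],"delta_rot":[0,0,3.8],"fingers":1},
    {"xyz":[-6.6,13.8,0],"delta_rot":[0,0,3.8],"fingers":1},
    {"xyz":[-6.6,13.8,0],"delta_rot":[0,0,3.8],"fingers":1},
    {"xyz":[-6.6,13.8,1],"delta_rot":[0,0,3.8],"fingers":1},
    {"xyz":[-6.6,13.8,3],"delta_rot":[0,0,3.8],"fingers":1},
  ],
)

```text
clock: 14.27
tcp_pos: [0.5477, 0.4205, 0.1156]
orientation: [0.125, 3.129, 0.011]
contact_force: [-0.2, 0.8, -0.9]
grip_width: 0.0314
```

```bash
python3 wr.py w13 tool_tray "{'tool_tray':(.5409,.362,-.085)}";  python3 go.py .5453 .4109 .024 85
```

```text
tool_tray 0.96 [ 0.541   0.3618 -0.0674] -3.9 0.186 [228.2, 183.1]
t 14.37 tcp [0.5431 0.4109 0.1095] psi 85.2 F [-0.7 -2.3 -2.6] w 0.0313 j [-0.86  0.61  0.17  1.64 -0.12  0.9   0.84]
  -> xyz cm [-0.22  0.08  8.55] rot deg [-0.4  0.   0.2]
```

View pics/w13.png

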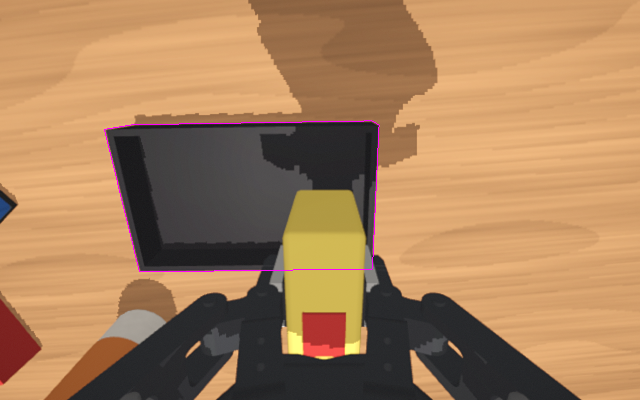

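>>> jog_arm(
  rows=[
    {"xyz":[-0.2,0,3],"delta_rot":[0,0,0],"fingers":1},
    {"xyz":[-0.2,0,6],"delta_rot":[0,0,0],"fingers":1},
    {"xyz":[-0.2,0,7.6],"delta_rot":[0,0,0],"fingers":1},
    {"xyz":[-0.2,0,8.2],"delta_rot":[0,0,0],"fingers":1},
    {"xyz":[-0.2,0,8.3],"delta_rot":[0,0,0],"fingers":1},
  ],
)

```text
clock: 14.78
tcp_pos: [0.5443, 0.4086, 0.0255]
orientation: [-0.132, -3.137, 0.014]
contact_force: [-0.2, 0.4, -2.4]
grip_width: 0.0317
```

>>> jog_arm(
  rows=[
    {"xyz":[0,0,0],"delta_rot":[0,0,0],"fingers":1},
    {"xyz":[0,0,0.1],"delta_rot":[0,0,0],"fingers":1},
    {"xyz":[0,0,0.2],"delta_rot":[0,0,0],"fingers":1},
    {"xyz":[0,0,0.2],"delta_rot":[0,0,0],"fingers":1},
    {"xyz":[0,0,0.2],"delta_rot":[0,0,0],"fingers":1},
  ],
)

```text
clock: 15.2
tcp_pos: [0.5447, 0.4088, 0.0244]
orientation: [-0.132, -3.138, 0.013]
contact_force: [0.6, 0.4, -1.5]
grip_width: 0.0313
```

```bash
python3 go.py .5453 .4109 .0235 85
```

```text
t 15.2 tcp [0.5447 0.4088 0.0244] psi 85.2 F [ 0.6  0.4 -1.5] w 0.0313 j [-0.84  0.72  0.15  1.68 -0.13  0.76  0.86]
  -> xyz cm [-0.05  0.21  0.09] rot deg [-0.5 -0.1  0.2]
```

>>> jog_arm(
  rows=[
    {"xyz":[0,0,0.1],"delta_rot":[0,0,0],"fingers":1},
    {"xyz":[0,0,0.15],"delta_rot":[0,0,0],"fingers":1},
    {"xyz":[0,0,0.2],"delta_rot":[0,0,0],"fingers":1},
    {"xyz":[0,0,0.2],"delta_rot":[0,0,0],"fingers":1},
    {"xyz":[0,0,0.2],"delta_rot":[0,0,0],"fingers":1},
  ],
)

```text
clock: 15.62
tcp_pos: [0.545, 0.4091, 0.0235]
orientation: [-0.132, -3.138, 0.012]
contact_force: [-1.2, -1.1, 4.7]
grip_width: 0.0318
```

Contact; release to ~45 mm and rise.

>>> jog_arm(
  rows=[
    {"xyz":[0,0,0],"delta_rot":[0,0,0],"fingers":0.6},
    {"xyz":[0,0,0],"delta_rot":[0,0,0],"fingers":0.5},
    {"xyz":[0,0,0],"delta_rot":[0,0,0],"fingers":0.5},
    {"xyz":[0,0,-2],"delta_rot":[0,0,0],"fingers":0.5},
    {"xyz":[0,0,-6],"delta_rot":[0,0,0],"fingers":0.5},
  ],
)

```text
clock: 16.03
tcp_pos: [0.5418, 0.4072, 0.0788]
orientation: [-0.131, -3.131, 0.023]
contact_force: [0.6, -0.3, -0.6]
grip_width: 0.0425
```

```bash
python3 wr.py w14 tape_measure "{'tape_measure':(.545,.41,-.09)}" "{'tape_measure':.005}";python3 go.py .515 .094 .13 124
```

```text
tape_measure 0.96 [ 0.5461  0.409  -0.0831] -4.8 0.084 [329.5, 235.0]
t 16.13 tcp [0.5486 0.412  0.0894] psi 85.2 F [0.9 0.4 0.7] w 0.0428 j [-0.85  0.64  0.16  1.65 -0.12  0.86  0.85]
  -> xyz cm [  0.64 -31.97  -4.05] rot deg [ -0.2   0.4 -38.8]
```

View pics/w14.png

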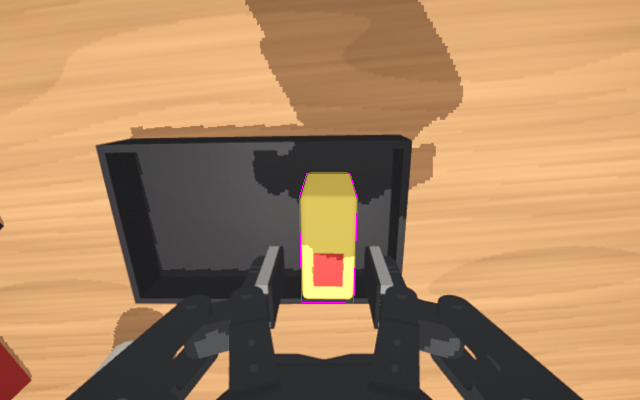

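>>> jog_arm(
  rows=[
    {"xyz":[0,0,-4],"delta_rot":[0,0,0],"fingers":0.3},
    {"xyz":[1,-3,-6],"delta_rot":[0,0,-7],"fingers":0.2},
    {"xyz":[2.5,-7,-7],"delta_rot":[0,0,-14],"fingers":0.2},
    {"xyz":[3,-11,-7],"delta_rot":[0,0,-21],"fingers":0.2},
    {"xyz":[3,-15,-7],"delta_rot":[0,0,-28],"fingers":0.2},
  ],
)

```text
clock: 16.55
tcp_pos: [0.5044, 0.2648, 0.1603]
orientation: [-0.642, 3.067, -0.002]
contact_force: [1.9, -1.1, -0.3]
grip_width: 0.0684
```

```bash
python3 go.py .515 .094 .13 124
```

```text
t 16.55 tcp [0.5044 0.2648 0.1603] psi 113.7 F [ 1.9 -1.1 -0.3] w 0.0684 j [-0.65  0.38  0.07  1.89 -0.03  0.87  1.42]
  -> xyz cm [  5.9  -16.07   3.03] rot deg [ -0.2   0.4 -10.3]
```

>>> jog_arm(
  rows=[
    {"xyz":[5.9,-16,0],"delta_rot":[0,0,-10.3],"fingers":0.2},
    {"xyz":[5.9,-16,0],"delta_rot":[0,0,-10.3],"fingers":0.2},
    {"xyz":[5.9,-16,0],"delta_rot":[0,0,-10.3],"fingers":0.2},
    {"xyz":[5.9,-16,1],"delta_rot":[0,0,-10.3],"fingers":0.2},
    {"xyz":[5.9,-16,3],"delta_rot":[0,0,-10.3],"fingers":0.2},
  ],
)

```text
clock: 16.97
tcp_pos: [0.5171, 0.0859, 0.1325]
orientation: [-0.898, 2.998, -0.009]
contact_force: [0.0, -0.1, 0.3]
grip_width: 0.0684
```

```bash
python3 wr.py w15 sanding_block "{'sanding_block':(.515,.094,.59)}";python3 go.py .515 .094 .004 124
```

```text
sanding_block 0.63 [0.5169 0.0938 0.5879] 33.7 0.066 [332.6, 190.8]
t 17.07 tcp [0.5133 0.091  0.1283] psi 123.6 F [-0.   0.3 -0.1] w 0.0686 j [-0.37  0.35  0.08  2.02 -0.04  0.76  1.9 ]
  -> xyz cm [-0.28  0.2  12.43] rot deg [-0.2  0.2 -0.4]
```

View pics/w15.png

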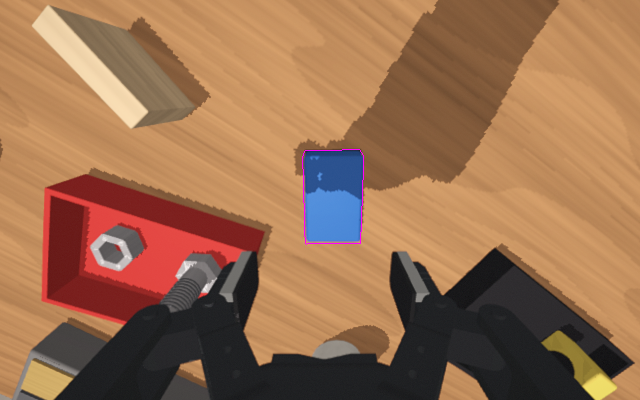

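>>> jog_arm(
  rows=[
    {"xyz":[-0.4,0.1,4],"delta_rot":[0,0,0],"fingers":0.2},
    {"xyz":[-0.4,0.1,7.5],"delta_rot":[0,0,0],"fingers":0.2},
    {"xyz":[-0.4,0.1,10.5],"delta_rot":[0,0,0],"fingers":0.2},
    {"xyz":[-0.4,0.1,12],"delta_rot":[0,0,0],"fingers":0.2},
    {"xyz":[-0.4,0.1,12.3],"delta_rot":[0,0,0],"fingers":0.2},
  ],
)

```text
clock: 17.48
tcp_pos: [0.5148, 0.0954, 0.0029]
orientation: [0.913, -3.005, 0.003]
contact_force: [-0.3, -0.3, 0.4]
grip_width: 0.0683
```

>>> jog_arm(
  rows=[
    {"xyz":[0,0,0],"delta_rot":[0,0,0],"fingers":0.4},
    {"xyz":[0,0,0],"delta_rot":[0,0,0],"fingers":0.6},
    {"xyz":[0,0,0],"delta_rot":[0,0,0],"fingers":0.8},
    {"xyz":[0,0,0],"delta_rot":[0,0,0],"fingers":1},
    {"xyz":[0,0,0],"delta_rot":[0,0,0],"fingers":1},
  ],
)

```text
clock: 17.9
tcp_pos: [0.5154, 0.0958, 0.0039]
orientation: [-0.913, 3.005, -0.003]
contact_force: [-0.2, 0.3, -2.1]
grip_width: 0.0493
```

```bash
python3 wr.py w16 sanding_block "{'sanding_block':(.515,.094,.59)}";python3 go.py .5375 .3205 .13 85
```

```text
sanding_block 0.92 [0.5155 0.0954 0.5896] 33.8 0.071 [324.0, 263.8]
t 18.0 tcp [0.5152 0.0956 0.0036] psi 123.8 F [0.  1.2 2.3] w 0.0493 j [-0.35  0.57  0.06  2.07 -0.06  0.5   1.91]
  -> xyz cm [-14.36  17.43 -12.67] rot deg [-0.1  0.  38.8]
```

View pics/w16.png

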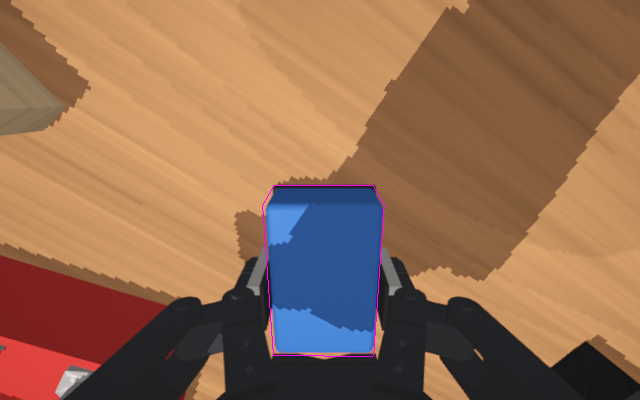

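>>> jog_arm(
  rows=[
    {"xyz":[0,0,-4],"delta_rot":[0,0,0],"fingers":1},
    {"xyz":[0,0,-8],"delta_rot":[0,0,7],"fingers":1},
    {"xyz":[0,0,-12],"delta_rot":[0,0,14],"fingers":1},
    {"xyz":[-2,3,-14],"delta_rot":[0,0,21],"fingers":1},
    {"xyz":[-4,6.5,-14],"delta_rot":[0,0,28],"fingers":1},
  ],
)

```text
clock: 18.42
tcp_pos: [0.5164, 0.1704, 0.1493]
orientation: [-0.139, 3.128, 0.002]
contact_force: [0.8, 0.7, -1.9]
grip_width: 0.0489
```

```bash
python3 go.py .5375 .3205 .13 85
```

```text
t 18.42 tcp [0.5164 0.1704 0.1493] psi 95.1 F [ 0.8  0.7 -1.9] w 0.0489 j [-0.6   0.36  0.2   1.97 -0.09  0.81  1.31]
  -> xyz cm [-3.41 14.77  1.97] rot deg [ 0.1  0.6 10.1]
```

>>> jog_arm(
  rows=[
    {"xyz":[-3.4,14.8,0],"delta_rot":[0,0,10.1],"fingers":1},
    {"xyz":[-3.4,14.8,0],"delta_rot":[0,0,10.1],"fingers":1},
    {"xyz":[-3.4,14.8,0],"delta_rot":[0,0,10.1],"fingers":1},
    {"xyz":[-3.4,14.8,0],"delta_rot":[0,0,10.1],"fingers":1},
    {"xyz":[-3.4,14.8,2],"delta_rot":[0,0,10.1],"fingers":1},
  ],
)

```text
clock: 18.83
tcp_pos: [0.5386, 0.3313, 0.1335]
orientation: [0.123, 3.123, 0.018]
contact_force: [1.5, 1.9, -0.8]
grip_width: 0.0493
```

```bash
python3 wr.py w17 tape_measure,sanding_block,tool_tray "{'tape_measure':(.545,.41,-.09),'tool_tray':(.541,.362,-.08)}" "{'tape_measure':.005,'sanding_block':.124}";python3 go.py .5375 .3205 .0085 85
```

```text
tape_measure 0.89 [ 0.5458  0.4091 -0.0505] -2.9 0.084 [418.0, 198.3]
sanding_block none
tool_tray 0.9 [ 0.541   0.3621 -0.0692] -4.0 0.436 [359.0, 160.0]
t 19.03 tcp [0.5368 0.3193 0.1293] psi 84.9 F [-0.2 -0.5 -0.4] w 0.0492 j [-0.79  0.51  0.21  1.79 -0.12  0.85  0.95]
  -> xyz cm [ 0.05  0.12 12.08] rot deg [ 0.   0.5 -0.1]
```

View pics/w17.png

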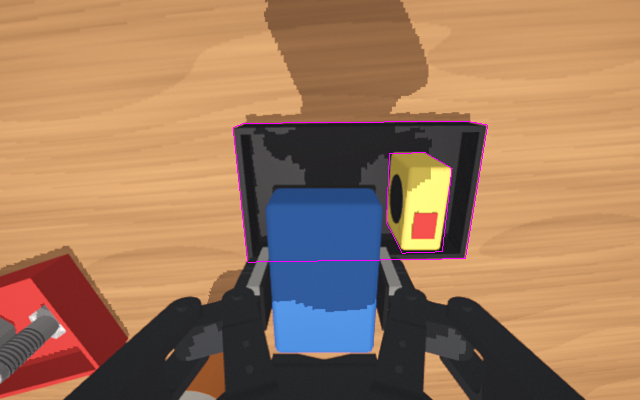

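>>> jog_arm(
  rows=[
    {"xyz":[0,0.1,4],"delta_rot":[0,0.5,0],"fingers":1},
    {"xyz":[0,0.1,7.5],"delta_rot":[0,0.5,0],"fingers":1},
    {"xyz":[0,0.1,10],"delta_rot":[0,0.5,0],"fingers":1},
    {"xyz":[0,0.1,11.3],"delta_rot":[0,0.5,0],"fingers":1},
    {"xyz":[0,0.1,11.5],"delta_rot":[0,0.5,0],"fingers":1},
  ],
)

```text
clock: 19.45
tcp_pos: [0.537, 0.3181, 0.0126]
orientation: [-0.142, -3.136, 0.004]
contact_force: [-0.3, -0.3, -0.5]
grip_width: 0.0489
```

>>> jog_arm(
  rows=[
    {"xyz":[0,0,0],"delta_rot":[0,0,0],"fingers":1},
    {"xyz":[0,0,0.1],"delta_rot":[0,0,0],"fingers":1},
    {"xyz":[0,0,0.2],"delta_rot":[0,0,0],"fingers":1},
    {"xyz":[0,0,0.2],"delta_rot":[0,0,0],"fingers":1},
    {"xyz":[0,0,0.2],"delta_rot":[0,0,0],"fingers":1},
  ],
)

```text
clock: 19.87
tcp_pos: [0.5376, 0.3186, 0.0117]
orientation: [-0.142, -3.137, 0.002]
contact_force: [-0.1, 0.9, -1.8]
grip_width: 0.0493
```

```bash
python3 go.py .5375 .3205 .0085 85
```

```text
t 19.87 tcp [0.5376 0.3186 0.0117] psi 84.8 F [-0.1  0.9 -1.8] w 0.0493 j [-0.76  0.67  0.16  1.83 -0.17  0.65  0.99]
  -> xyz cm [0.03 0.19 0.32] rot deg [-0.1 -0.1 -0.2]
```

>>> jog_arm(
  rows=[
    {"xyz":[0,0,0.1],"delta_rot":[0,0,0],"fingers":1},
    {"xyz":[0,0,0.2],"delta_rot":[0,0,0],"fingers":1},
    {"xyz":[0,0,0.3],"delta_rot":[0,0,0],"fingers":1},
    {"xyz":[0,0,0.35],"delta_rot":[0,0,0],"fingers":1},
    {"xyz":[0,0,0.35],"delta_rot":[0,0,0],"fingers":1},
  ],
)

```text
clock: 20.28
tcp_pos: [0.5377, 0.3187, 0.0086]
orientation: [-0.142, -3.137, 0.001]
contact_force: [-1.9, -0.3, 3.9]
grip_width: 0.0492
```

>>> jog_arm(
  rows=[
    {"xyz":[0,0,0],"delta_rot":[0,0,0],"fingers":0.35},
    {"xyz":[0,0,0],"delta_rot":[0,0,0],"fingers":0.33},
    {"xyz":[0,0,0],"delta_rot":[0,0,0],"fingers":0.33},
    {"xyz":[0,0,-2],"delta_rot":[0,0,0],"fingers":0.33},
    {"xyz":[0,0,-6],"delta_rot":[0,0,0],"fingers":0.33},
  ],
)

```text
clock: 20.7
tcp_pos: [0.5344, 0.3168, 0.0647]
orientation: [-0.141, -3.13, 0.011]
contact_force: [-0.6, 0.4, 0.1]
grip_width: 0.057
```

```bash
python3 wr.py w18 tape_measure,sanding_block "{'tape_measure':(.545,.41,-.09),'sanding_block':(.538,.319,-.09)}" "{'tape_measure':.005,'sanding_block':.005}";python3 go.py .514 -.091 .16 -19
```

```text
tape_measure 0.75 [ 0.5457  0.4088 -0.0102] -0.6 0.118 [479.9, 238.2]
sanding_block 0.91 [ 0.5376  0.3186 -0.089 ] -5.1 0.069 [327.8, 223.8]
t 20.85 tcp [0.54   0.32   0.0717] psi 84.8 F [-0.5  0.7 -0. ] w 0.0568 j [-0.77  0.59  0.19  1.81 -0.15  0.75  0.97]
  -> xyz cm [ -1.16 -41.14  -8.96] rot deg [  0.3  -0.  103.8]
```

View pics/w18.png

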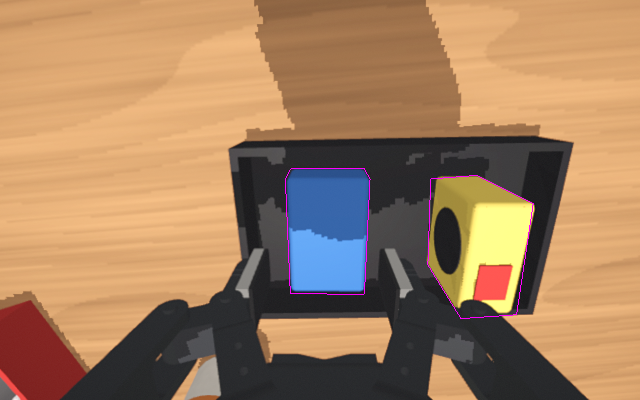

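>>> jog_arm(
  rows=[
    {"xyz":[0,0,-4],"delta_rot":[0,0,7],"fingers":0.4},
    {"xyz":[-0.2,-1,-8],"delta_rot":[0,0,14],"fingers":0.4},
    {"xyz":[-0.4,-4,-10],"delta_rot":[0,0,21],"fingers":0.4},
    {"xyz":[-0.6,-8,-10],"delta_rot":[0,0,28],"fingers":0.4},
    {"xyz":[-0.8,-12,-10],"delta_rot":[0,0,35],"fingers":0.4},
  ],
)

```text
clock: 21.27
tcp_pos: [0.5373, 0.1995, 0.1724]
orientation: [1.083, 2.944, 0.01]
contact_force: [0.2, -0.8, -1.2]
grip_width: 0.0517
```

```bash
python3 go.py .514 -.091 .16 -18.5
```

```text
t 21.27 tcp [0.5373 0.1995 0.1724] psi 49.6 F [ 0.2 -0.8 -1.2] w 0.0517 j [-0.78  0.39  0.4   1.89 -0.19  0.89  0.58]
  -> xyz cm [-17.05 -23.64   1.09] rot deg [ 0.4 -0.2 68.1]
```

>>> jog_arm(
  rows=[
    {"xyz":[-17,-23.6,0],"delta_rot":[0,0,68.1],"fingers":0.4},
    {"xyz":[-17,-23.6,0],"delta_rot":[0,0,68.1],"fingers":0.4},
    {"xyz":[-17,-23.6,0],"delta_rot":[0,0,68.1],"fingers":0.4},
    {"xyz":[-17,-23.6,0],"delta_rot":[0,0,68.1],"fingers":0.4},
    {"xyz":[-17,-23.6,0],"delta_rot":[0,0,68.1],"fingers":0.4},
  ],
)

```text
clock: 21.68
tcp_pos: [0.5193, -0.01, 0.1705]
orientation: [1.941, 2.469, 0.009]
contact_force: [-0.1, 0.3, -0.1]
grip_width: 0.0512
```

```bash
python3 go.py .514 -.091 .16 -18.5
```

```text
t 21.68 tcp [ 0.5193 -0.01    0.1705] psi 13.7 F [-0.1  0.3 -0.1] w 0.0512 j [-0.59  0.33  0.61  2.02 -0.25  0.86  0.39]
  -> xyz cm [-7.75 -2.44  1.02] rot deg [ 0.2 -0.2 32.2]
```

>>> jog_arm(
  rows=[
    {"xyz":[-7.7,-2.4,0],"delta_rot":[0,0,32.2],"fingers":0.4},
    {"xyz":[-7.7,-2.4,0],"delta_rot":[0,0,32.2],"fingers":0.4},
    {"xyz":[-7.7,-2.4,0],"delta_rot":[0,0,32.2],"fingers":0.4},
    {"xyz":[-7.7,-2.4,0.5],"delta_rot":[0,0,32.2],"fingers":0.4},
    {"xyz":[-7.7,-2.4,1],"delta_rot":[0,0,32.2],"fingers":0.4},
  ],
)

```text
clock: 22.1
tcp_pos: [0.5138, -0.0916, 0.1596]
orientation: [-2.558, -1.823, -0.008]
contact_force: [1.0, -0.2, -0.1]
grip_width: 0.0511
```

```bash
python3 wr.py w19 panel,rack "{'panel':(.514,-.091,1.24),'rack':(.5134,-.385,-.05)}" ;python3 go.py .514 -.091 .036 -18.5
```

```text
panel 0.67 [ 0.5142 -0.091   1.2562] 72.0 0.083 [326.0, 196.2]
rack 0.69 [ 0.5115 -0.3842 -0.0658] -3.8 0.737 [365.8, 338.5]
t 22.25 tcp [ 0.5136 -0.0904  0.1593] psi -18.4 F [ 0.9  0.1 -0.4] w 0.0512 j [-0.54  0.39  0.75  2.03 -0.35  0.85  0.09]
  -> xyz cm [-0.1   0.05 12.33] rot deg [ 0.1 -0.2  0.1]
```

View pics/w19.png

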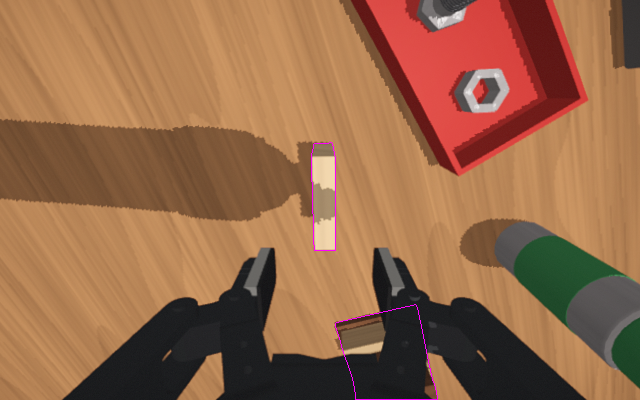

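>>> jog_arm(
  rows=[
    {"xyz":[-0.1,0.1,4],"delta_rot":[0,0,0],"fingers":0.4},
    {"xyz":[-0.1,0.1,8],"delta_rot":[0,0,0],"fingers":0.4},
    {"xyz":[-0.1,0.1,11],"delta_rot":[0,0,0],"fingers":0.4},
    {"xyz":[-0.1,0.1,12.1],"delta_rot":[0,0,0],"fingers":0.4},
    {"xyz":[-0.1,0.1,12.2],"delta_rot":[0,0,0],"fingers":0.4},
  ],
)

```text
clock: 22.67
tcp_pos: [0.5128, -0.091, 0.0354]
orientation: [-2.543, -1.837, -0.0]
contact_force: [0.0, 0.0, 1.1]
grip_width: 0.0513
```

>>> jog_arm(
  rows=[
    {"xyz":[0,0,0],"delta_rot":[0,0,0],"fingers":0.6},
    {"xyz":[0,0,0],"delta_rot":[0,0,0],"fingers":0.8},
    {"xyz":[0,0,0],"delta_rot":[0,0,0],"fingers":1},
    {"xyz":[0,0,0],"delta_rot":[0,0,0],"fingers":1},
    {"xyz":[0,0,0],"delta_rot":[0,0,0],"fingers":1},
  ],
  grip_force=40,
)

```text
clock: 23.08
tcp_pos: [0.5142, -0.0911, 0.037]
orientation: [-2.545, -1.838, -0.004]
contact_force: [-0.8, -0.8, 7.6]
grip_width: 0.0175
```

```bash
python3 wr.py w20 panel "{'panel':(.514,-.091,1.25)}" ;python3 go.py .5134 -.385 .17 -93.3
```

```text
panel none
t 23.18 tcp [ 0.5141 -0.0911  0.037 ] psi -18.3 F [-0.2  0.7  8.3] w 0.0174 j [-0.39  0.58  0.58  2.09 -0.55  0.62  0.25]
  -> xyz cm [-27.87   9.16 -13.4 ] rot deg [-0.2 -0.2 75. ]
```

View pics/w20.png

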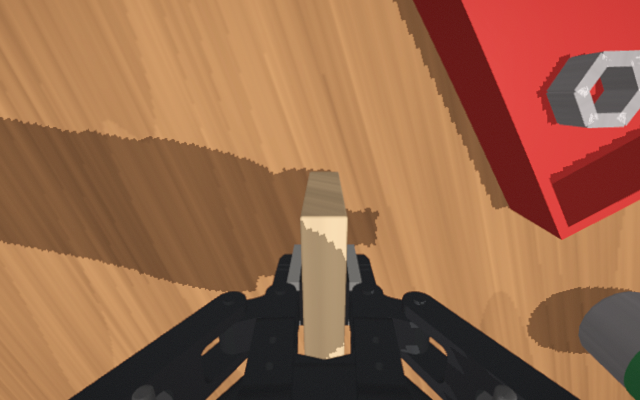

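>>> jog_arm(
  rows=[
    {"xyz":[0,0,-4],"delta_rot":[0,0,0],"fingers":1},
    {"xyz":[0,0,-8],"delta_rot":[0,0,7],"fingers":1},
    {"xyz":[0,0,-12],"delta_rot":[0,0,14],"fingers":1},
    {"xyz":[-3.5,1.2,-13.4],"delta_rot":[0,0,21],"fingers":1},
    {"xyz":[-7.3,2.4,-13.4],"delta_rot":[0,0,28],"fingers":1},
  ],
)

```text
clock: 23.6
tcp_pos: [0.518, -0.1659, 0.1753]
orientation: [-2.913, -1.174, -0.017]
contact_force: [0.8, -1.4, -0.4]
grip_width: 0.0175
```

```bash
python3 go.py .5134 -.385 .17 -93.3
```

```text
t 23.6 tcp [ 0.518  -0.1659  0.1753] psi -46.1 F [ 0.8 -1.4 -0.4] w 0.0175 j [-0.49  0.45  0.9   1.97 -0.45  0.92 -0.16]
  -> xyz cm [-15.53  15.47   0.41] rot deg [-0.1 -0.6 47.2]
```

>>> jog_arm(
  rows=[
    {"xyz":[-15.5,15.5,0],"delta_rot":[0,0,47.2],"fingers":1},
    {"xyz":[-15.5,15.5,0],"delta_rot":[0,0,47.2],"fingers":1},
    {"xyz":[-15.5,15.5,0],"delta_rot":[0,0,47.2],"fingers":1},
    {"xyz":[-15.5,15.5,0],"delta_rot":[0,0,47.2],"fingers":1},
    {"xyz":[-15.5,15.5,0],"delta_rot":[0,0,47.2],"fingers":1},
  ],
)

```text
clock: 24.02
tcp_pos: [0.5139, -0.3783, 0.1748]
orientation: [-3.13, -0.208, -0.014]
contact_force: [-0.1, 1.0, -0.4]
grip_width: 0.0174
```

```bash
python3 go.py .5134 -.385 .17 -93.3;python3 wr.py w21 rack "{'rack':(.5134,-.385,-.05)}"
```

```text
t 24.02 tcp [ 0.5139 -0.3783  0.1748] psi -82.4 F [-0.1  1.  -0.4] w 0.0174 j [-0.11  0.67  0.98  1.75 -0.64  1.07 -0.35]
  -> xyz cm [-0.14  0.66  0.47] rot deg [-0.3 -0.5 10.9]
rack 0.82 [ 0.5123 -0.3828 -0.0518] -3.0 0.221 [281.9, 168.3]
```

View pics/w21.png

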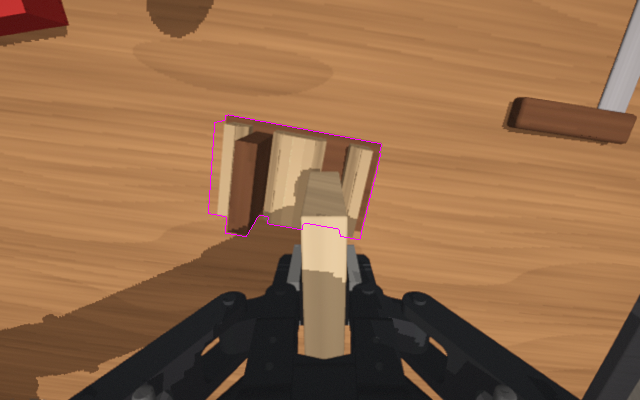

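>>> jog_arm(
  rows=[
    {"xyz":[-0.1,0.8,0],"delta_rot":[-0.3,-0.5,10.9],"fingers":1},
    {"xyz":[-0.1,0.8,0],"delta_rot":[-0.3,-0.5,10.9],"fingers":1},
    {"xyz":[-0.1,0.8,0],"delta_rot":[-0.3,-0.5,10.9],"fingers":1},
    {"xyz":[-0.1,0.8,0],"delta_rot":[-0.3,-0.5,10.9],"fingers":1},
    {"xyz":[-0.1,0.8,0],"delta_rot":[-0.3,-0.5,10.9],"fingers":1},
  ],
)

```text
clock: 24.53
tcp_pos: [0.5113, -0.392, 0.1758]
orientation: [3.134, -0.096, -0.001]
contact_force: [-0.0, 0.2, -0.8]
grip_width: 0.0176
```

```bash
cat > rk.py <<'E'
import sys
from ov import *
ci=imaging.camera_info('wrist'); im=imaging.grab_frame('wrist'); d=cut('wrist','rack'); p=cut('wrist','panel')
o=r.get_obs(); print(o['clock'],o['tcp_pos'].round(4))
ign=np.zeros((400,640),bool); ign[int(sys.argv[2]):]=1; ign[165:,int(sys.argv[3]):int(sys.argv[4])]=1
m=d['region'].astype(np.float32); w=(~ign).astype(np.float32)
def cost(q):
    a=render(M['rack'],q,ci)*w; b=m*w
    return 1-np.minimum(a,b).sum()/np.maximum(a,b).sum()
q=np.array([.5125,-.383,-.055])
for i in range(2):
    s=minimize(cost,q,method='Nelder-Mead',options=dict(initial_simplex=[q,q+[.006,0,0],q+[0,.006,0],q+[0,0,.08]],xatol=1e-4,fatol=1e-5)); q=s.x
print(q.round(4),np.degrees(q[2]).round(2),round(s.fun,3),d['conf'])
c,sn=np.cos(q[2]),np.sin(q[2])
for lab,ly,lz in(('slot lower',.012,.028),('slot upper',.02,.038)):
    for sg in(-1,1):
        L=np.array([[-.045,sg*ly,lz],[.045,sg*ly,lz]]); W=np.c_[c*L[:,0]-sn*L[:,1]+q[0],sn*L[:,0]+c*L[:,1]+q[1],L[:,2]]
        u=proj(W,ci); cv2.line(im,*[tuple(int(v) for v in np.round(t)) for t in u],(0,255,255) if ly<.015 else (255,255,0),1)
im=overlay(im,ci,{'rack':q}); cv2.imwrite(f'pics/{sys.argv[1]}.png',cv2.resize(im[60:300,150:450],None,fx=2.5,fy=2.5,interpolation=cv2.INTER_NEAREST))
E
python3 rk.py w22 215 295 352; python3 go.py .513 -.3835 .12 -93.2
```

```text
24.6833 [ 0.5111 -0.3923  0.1758]
[ 0.512  -0.3843 -0.048 ] -2.75 0.073 0.96
t 24.68 tcp [ 0.5111 -0.3923  0.1758] psi -93.6 F [-0.  -0.1 -0.1] w 0.0175 j [-0.11  0.7   1.03  1.73 -0.67  1.09 -0.5 ]
  -> xyz cm [ 0.13 -0.92  5.57] rot deg [ 0.4  0.  -0.4]
```

View pics/w22.png

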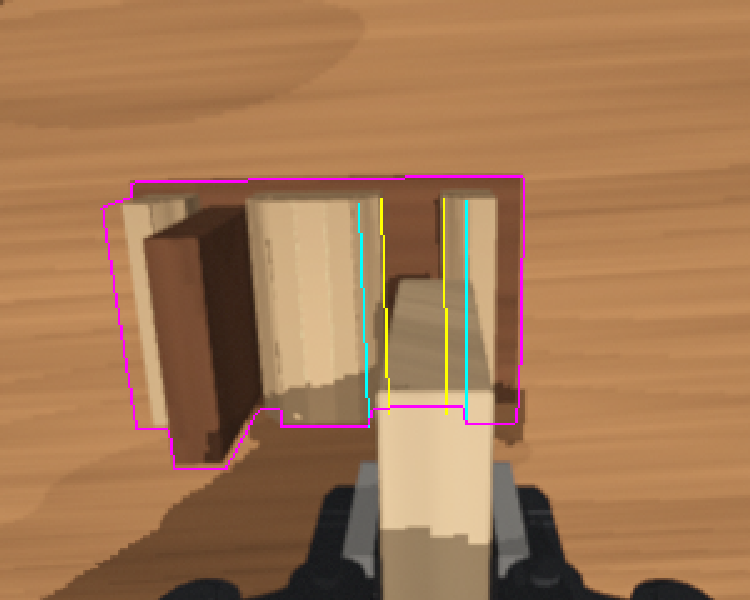

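```bash
python3 go.py .512 -.384 .1 -92.8
```

```text
t 24.68 tcp [ 0.5111 -0.3923  0.1758] psi -93.6 F [-0.  -0.1 -0.1] w 0.0175 j [-0.11  0.7   1.03  1.73 -0.67  1.09 -0.5 ]
  -> xyz cm [ 0.04 -0.88  7.57] rot deg [ 0.4  0.  -0.8]
```

>>> jog_arm(
  rows=[
    {"xyz":[0,-0.9,1.5],"delta_rot":[0.4,0,-0.8],"fingers":1},
    {"xyz":[0,-0.9,4],"delta_rot":[0.4,0,-0.8],"fingers":1},
    {"xyz":[0,-0.9,6.5],"delta_rot":[0.4,0,-0.8],"fingers":1},
    {"xyz":[0,-0.9,7.6],"delta_rot":[0.4,0,-0.8],"fingers":1},
    {"xyz":[0,-0.9,7.6],"delta_rot":[0.4,0,-0.8],"fingers":1},
  ],
)

```text
clock: 25.1
tcp_pos: [0.5103, -0.3815, 0.0964]
orientation: [-3.136, 0.075, 0.007]
contact_force: [0.4, -0.1, -0.5]
grip_width: 0.0179
```

```bash
python3 go.py .512 -.384 .05 -92.8;  python3 rk.py w23 215 283 355
```

```text
t 25.1 tcp [ 0.5103 -0.3815  0.0964] psi -92.7 F [ 0.4 -0.1 -0.5] w 0.0179 j [-0.07  0.78  0.94  1.8  -0.75  0.98 -0.44]
  -> xyz cm [0.2  0.27 4.64] rot deg [-0.2  0.3  0.1]
25.25 [ 0.512  -0.3843  0.1006]
[ 0.5122 -0.384  -0.0482] -2.76 0.072 0.97
```

View pics/w23.png

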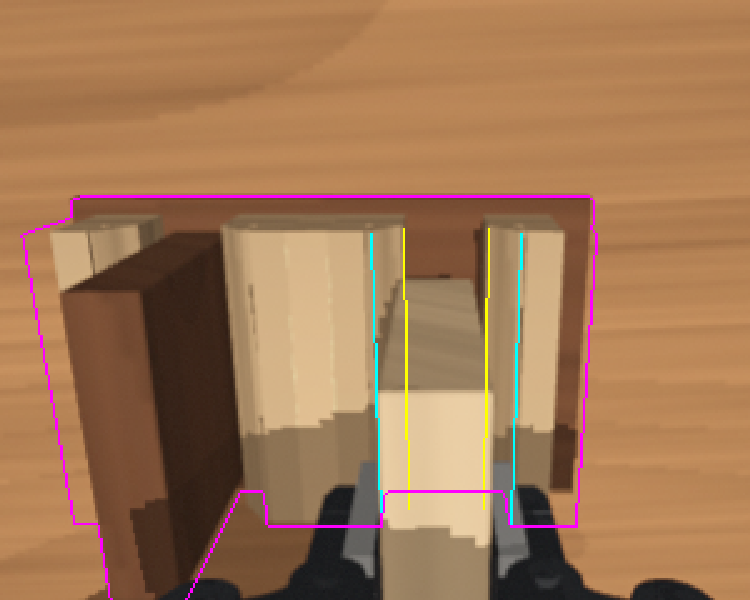

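>>> jog_arm(
  rows=[
    {"xyz":[0,0,1],"delta_rot":[0,0,0],"fingers":1},
    {"xyz":[0,0,2],"delta_rot":[0,0,0],"fingers":1},
    {"xyz":[0,0,2.6],"delta_rot":[0,0,0],"fingers":1},
    {"xyz":[0,0,2.8],"delta_rot":[0,0,0],"fingers":1},
    {"xyz":[0,0,2.8],"delta_rot":[0,0,0],"fingers":1},
  ],
)

```text
clock: 25.67
tcp_pos: [0.5116, -0.3839, 0.0718]
orientation: [-3.14, 0.077, 0.001]
contact_force: [-0.9, 0.1, -1.4]
grip_width: 0.0177
```

```bash
python3 go.py .512 -.384 .046 -92.8;  python3 rk.py w24 215 270 365
```

```text
t 25.67 tcp [ 0.5116 -0.3839  0.0718] psi -92.8 F [-0.9  0.1 -1.4] w 0.0177 j [-0.05  0.81  0.91  1.81 -0.78  0.93 -0.42]
  -> xyz cm [0.04 0.01 2.58] rot deg [-0.  0. -0.]
25.8167 [ 0.5121 -0.3846  0.0729]
[ 0.5122 -0.3835 -0.0444] -2.54 0.076 0.92
```

View pics/w24.png

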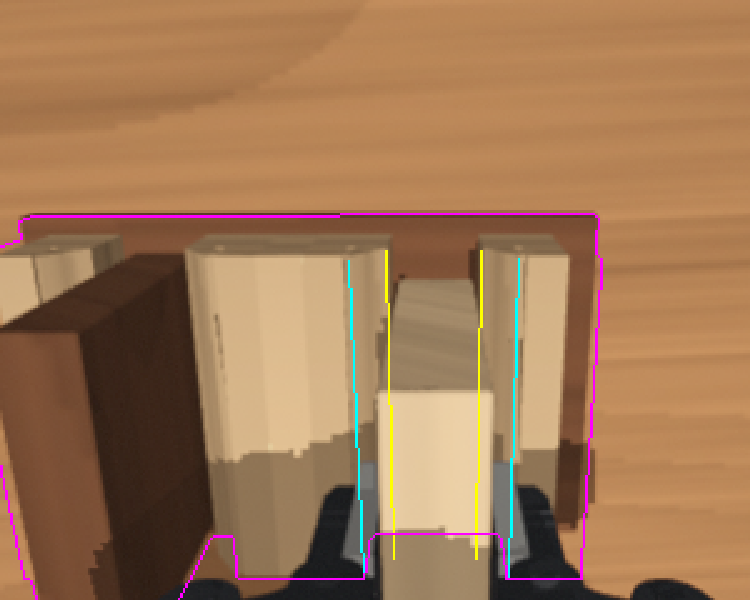

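>>> jog_arm(
  rows=[
    {"xyz":[0,0,0.6],"delta_rot":[0,0,0],"fingers":1},
    {"xyz":[0,0,1.2],"delta_rot":[0,0,0],"fingers":1},
    {"xyz":[0,0,1.8],"delta_rot":[0,0,0],"fingers":1},
    {"xyz":[0,0,2.1],"delta_rot":[0,0,0],"fingers":1},
    {"xyz":[0,0,2.2],"delta_rot":[0,0,0],"fingers":1},
  ],
)

```text
clock: 26.23
tcp_pos: [0.5117, -0.3841, 0.0499]
orientation: [-3.14, 0.077, 0.0]
contact_force: [0.1, 0.7, -0.6]
grip_width: 0.0176
```

>>> jog_arm(
  rows=[
    {"xyz":[0,0,0.1],"delta_rot":[0,0,0],"fingers":1},
    {"xyz":[0,0,0.2],"delta_rot":[0,0,0],"fingers":1},
    {"xyz":[0,0,0.3],"delta_rot":[0,0,0],"fingers":1},
    {"xyz":[0,0,0.3],"delta_rot":[0,0,0],"fingers":1},
    {"xyz":[0,0,0.3],"delta_rot":[0,0,0],"fingers":1},
  ],
)

```text
clock: 26.65
tcp_pos: [0.5117, -0.3842, 0.047]
orientation: [-3.141, 0.077, 0.0]
contact_force: [-0.8, 0.1, -0.3]
grip_width: 0.0176
```

>>> jog_arm(
  rows=[
    {"xyz":[0,0,0.1],"delta_rot":[0,0,0],"fingers":1},
    {"xyz":[0,0,0.2],"delta_rot":[0,0,0],"fingers":1},
    {"xyz":[0,0,0.3],"delta_rot":[0,0,0],"fingers":1},
    {"xyz":[0,0,0.3],"delta_rot":[0,0,0],"fingers":1},
    {"xyz":[0,0,0.3],"delta_rot":[0,0,0],"fingers":1},
  ],
)

```text
clock: 27.07
tcp_pos: [0.5118, -0.3844, 0.0451]
orientation: [-3.14, 0.077, -0.001]
contact_force: [-2.0, 2.2, 8.5]
grip_width: 0.0179
```

```bash
python3 go.py .512 -.384 .046 -92.8;  python3 rk.py w25 215 260 370
python3 - <<'E'
from ov import *
for n in('side','top'):
    im=imaging.grab_frame(n); cv2.imwrite(f'pics/{n}1.png',im)
c=cv2.imread('pics/side1.png')[230:400,340:520]; cv2.imwrite('pics/side1c.png',cv2.resize(c,None,fx=3.5,fy=3.5,interpolation=cv2.INTER_CUBIC))
E
```

```text
t 27.07 tcp [ 0.5118 -0.3844  0.0451] psi -92.8 F [-2.   2.2  8.5] w 0.0179 j [-0.03  0.84  0.87  1.82 -0.82  0.89 -0.39]
  -> xyz cm [ 0.02 -0.04 -0.09] rot deg [-0. -0. -0.]
27.2167 [ 0.5117 -0.3844  0.0451]
[ 0.5121 -0.3832 -0.0506] -2.9 0.072 0.75
```

View pics/w25.png

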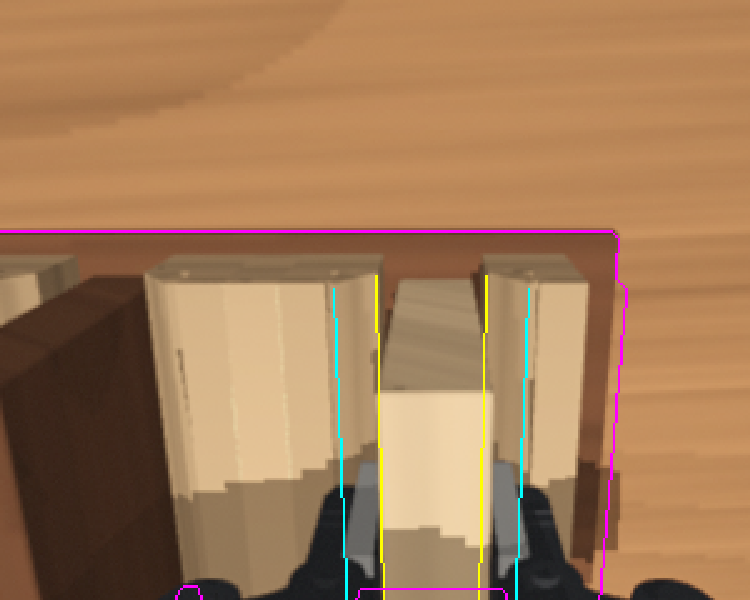

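View pics/side1c.png

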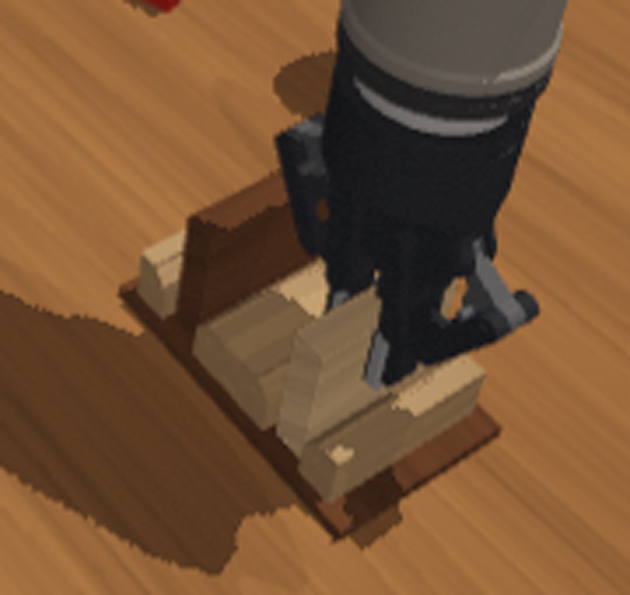

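>>> jog_arm(
  rows=[
    {"xyz":[0,0,0],"delta_rot":[0,0,0],"fingers":0.7},
    {"xyz":[0,0,0],"delta_rot":[0,0,0],"fingers":0.55},
    {"xyz":[0,0,0],"delta_rot":[0,0,0],"fingers":0.5},
    {"xyz":[0,0,-2],"delta_rot":[0,0,0],"fingers":0.5},
    {"xyz":[0,0,-6],"delta_rot":[0,0,0],"fingers":0.5},
  ],
)

```text
clock: 27.73
tcp_pos: [0.5098, -0.3818, 0.1014]
orientation: [-3.136, 0.077, 0.01]
contact_force: [0.2, 0.6, -0.5]
grip_width: 0.043
```

>>> jog_arm(
  rows=[
    {"xyz":[0,0,-4],"delta_rot":[0,0,0],"fingers":0.5},
    {"xyz":[-1,0,-8],"delta_rot":[0,0,0],"fingers":0.5},
    {"xyz":[-4,0,-10],"delta_rot":[0,0,0],"fingers":0.5},
    {"xyz":[-4,0,-10],"delta_rot":[0,0,0],"fingers":0.5},
    {"xyz":[-4,0,-10],"delta_rot":[0,0,0],"fingers":0.5},
  ],
)

```text
clock: 28.15
tcp_pos: [0.4694, -0.3812, 0.203]
orientation: [-3.136, 0.081, 0.006]
contact_force: [0.4, 0.4, -1.8]
grip_width: 0.0425
```

```bash
python3 wr.py w26 panel,rack "{'panel':(.512,-.3845,-.05),'rack':(.512,-.384,-.05)}" "{'panel':.008}"; python3 go.py .512 -.384 .046 -92.8
python3 - <<'E'
from ov import *
for n in('side','top'):
    im=imaging.grab_frame(n); cv2.imwrite(f'pics/{n}2.png',im)
for n in ('red_bin','tool_tray','panel'): pass
c=cv2.imread('pics/side2.png')[230:400,340:520]; cv2.imwrite('pics/side2c.png',cv2.resize(c,None,fx=3.5,fy=3.5,interpolation=cv2.INTER_CUBIC))
E
```

```text
panel 0.68 [ 0.5115 -0.3835 -0.0431] -2.5 0.078 [325.4, 144.7]
rack 0.96 [ 0.5127 -0.3843 -0.0541] -3.1 0.175 [283.5, 131.1]
t 28.3 tcp [ 0.471  -0.3795  0.2005] psi -92.7 F [-0.5  0.5 -0.2] w 0.0425 j [-0.16  0.62  1.08  1.8  -0.61  1.11 -0.48]
  -> xyz cm [ 4.23  0.35 15.42] rot deg [-0.3  0.4  0.1]
```

View pics/w26.png

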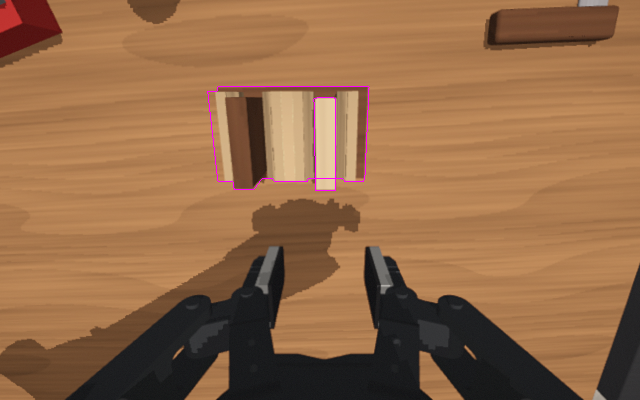

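View pics/side2.png

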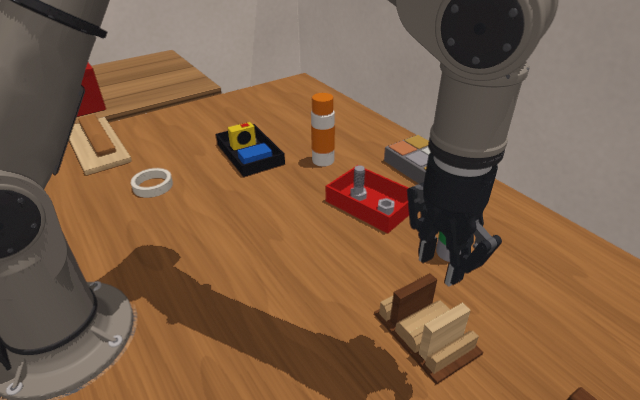

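View pics/top2.png

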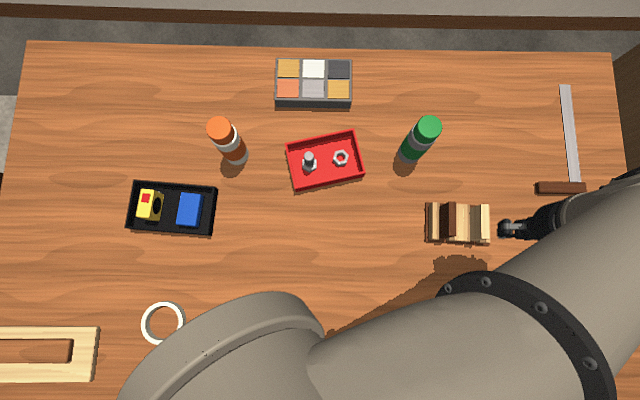

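```bash
python3 -c "
from bench import r
print(r.get_obs()['qvel'].round(3)); print(r.hand_in())"
```

```text
[ 0.002 -0.002  0.006 -0.002  0.004 -0.     0.   ]
the job is handed in; nothing more can be done
None
```

The bench is tidied and the job is handed in at about 28.4 s, done in the order asked: bolt, nut, tape measure, sanding block, then panel.

- **Bolt and nut:** both are in the red bin, about 80 mm apart. The bolt stands on its head and the nut lies flat.
- **Tape measure and sanding block:** both are in the tool tray, side by side and upright. Each was lowered until the force reading showed floor contact before I let go.
- **Panel:** it stands on edge in the empty slot. I felt contact with the tool 8 mm higher than when it stood on the bench, which matches the slot floor. The last wrist picture puts it within about 1 mm of the slot centre, both along and across.
- **Spray cans:** the last top picture shows them where they stood. I never went near either one.

- **Hard set-down:** the nut went down harder than planned. The wrist read about 60 N for a moment through the nut, under the 120 N limit, and I backed off before releasing it.
- **Readings that disagreed:**
  - The top and side cameras placed things about 2–3 mm off from the wrist camera.
  - They put the tape's yaw at 33° where the wrist showed 25°. I used the wrist values, and the grasps confirmed them.
  - The orange can's first pose fit failed, because the detector marked the red bin instead in the top view. I judged the can by eye only.

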